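Sweep the rejected bars into the catch tray

TASK

Take the red hand pusher and with it sweep all four dark bars with the orange band along the bench into the blue open-fronted tray; touch the bars with the pusher only, not with the gripper. Do not shift anything else that stands on the bench, and when all four are right inside the tray, stand the pusher back upright in the middle of its green pad and let go.

Things in the scene. Friction and masses are not known exactly. Their poses are not given: they have to be found in the camera images.
- bar1: loose dark charcoal ceramic bar with an orange paint band round its middle: 75 mm long (its x axis) x 32 mm wide (y) x 24 mm high, about 0.22 kg, lying flat at any yaw. Origin: centre of its underside.
- bar2: loose dark charcoal ceramic bar with an orange paint band round its middle: 75 mm long (its x axis) x 32 mm wide (y) x 24 mm high, about 0.22 kg, lying flat at any yaw. Origin: centre of its underside.
- bar3: loose dark charcoal ceramic bar with an orange paint band round its middle: 75 mm long (its x axis) x 32 mm wide (y) x 24 mm high, about 0.22 kg, lying flat at any yaw. Origin: centre of its underside.
- bar4: loose dark charcoal ceramic bar with an orange paint band round its middle: 75 mm long (its x axis) x 32 mm wide (y) x 24 mm high, about 0.22 kg, lying flat at any yaw. Origin: centre of its underside.
- tray: blue catch tray fixed to the bench: back wall and two side walls 50 mm high, 6 mm thick, open front. Floor flush with the bench, no lip. Inside 220 mm wide (y axis), 190 mm deep (x axis). Origin: centre of the floor. x points from the open front (x = -95 mm) to the back wall (inner face x = +95 mm); side walls' inner faces at y = +-110 mm. The front faces roughly the robot's left (world +y)
- tray_mouth (a point): middle of the tray's open front edge, at bench level (axes as the tray)
- pusher: red steel hand pusher, loose, 0.40 kg, starts upright on the pad. Upright blade 118 mm wide (y), 45 mm high, 8 mm thick (x -4 to +4 mm) with 6 mm thick end wings forward to x = +40 mm: a pocket 106 mm wide, 36 mm deep; push towards +x. Heel plate 60 mm wide, 5 mm high, back to x = -28 mm. Post up to a wooden grip block. Origin: under the blade's middle, at its lower edge
- pusher_grip (a point): centre of the pusher's wooden grip block, straight above its origin, 132 mm above the lower edge (axes as the pusher). The block is 30 mm thick (x), 95 mm long (y), 34 mm high (115 to 149 mm above the lower edge), on a 16 mm post; grip it from above across the 30 mm
- pad: green pad fixed to the bench, 130 mm (x) x 190 mm (y) x 4 mm high, where the pusher stands. Origin: centre of its underside
- jar: bystander among the bars: white jar with a yellow cap, 50 mm diameter, 70 mm high, loose. Origin: centre of its underside
- can: bystander among the bars: green can with a paper label, 50 mm diameter, 78 mm high, loose. Origin: centre of its underside
- pail: bystander near the pad: small yellow cup-shaped pail, 90 mm diameter at the rim, 80 mm high, loose. Origin: centre of its underside
- spanner: bystander near the robot, on its right: steel spanner, 170 mm long, lying flat, loose. Origin: about its middle
- gauge: bystander beyond the bars: steel disc, 70 mm diameter, 30 mm high, loose. Origin: centre of its underside
- oilstone: bystander beyond the bars: brick-red block 150 x 50 x 25 mm, loose. Origin: centre of its underside

How it is judged:
On the way, in this order (a step that is already met when the one before it is completed fails the run):
1. the pusher is lifted clear of its pad (horizontal distance between pusher and pad above 0.1 m), for 0.1 s.
2. all four bars are in the tray (x of bar1 in the frame of tray between -0.08 and 0.098 m and y of bar1 in the frame of tray between -0.11 and 0.11 m and height (world z) of each of bar1, bar2, bar3, bar4 below 0.05 m and x of bar2 in the frame of tray between -0.08 and 0.098 m and y of bar2 in the frame of tray between -0.11 and 0.11 m and x of bar3 in the frame of tray between -0.08 and 0.098 m and y of bar3 in the frame of tray between -0.11 and 0.11 m and x of bar4 in the frame of tray between -0.08 and 0.098 m and y of bar4 in the frame of tray between -0.11 and 0.11 m), for 0.2 s.
At the end, for the whole second after the job is handed in: All four bars lie at rest in the tray (each bar's centre at least 15 mm inside the open front and between the walls, on the floor or on another bar), and the pusher stands upright (within 0.08 rad) and still on its pad, its origin within 40 mm of the pad's centre (all of step 2 and horizontal distance between pusher and pad below 0.04 m and angle between pusher's own z axis and vertical below 0.08 rad and height (world z) of pusher below 0.012 m and linear speed of each of pusher, bar1, bar2, bar3, bar4 below 0.02 m/s); the robot touches nothing.
It fails at once if the gripper or the arm touches a bar (contact force between any of the fingers, the arm and bar1 above 0.5 N or contact force between any of the fingers, the arm and bar2 above 0.5 N or contact force between any of the fingers, the arm and bar3 above 0.5 N or contact force between any of the fingers, the arm and bar4 above 0.5 N).
It fails at once if a bystander on the bench is shifted by more than 20 mm (distance of any of jar, can, pail, spanner, gauge, oilstone from where it was at the start of the episode above 0.02 m).
It also fails if it takes over 72 s, if anything falls off the work surface, if the arm or the gripper's body presses on something with over 40 N, if the wrist force passes 120 N, or if a joint passes its speed limit or range.

ROBOT

A 6-joint arm with a two-finger parallel gripper is mounted at the origin on the work surface. World frame = base frame: x ahead of the robot, y to its left, z up, the work surface at z = 0. Lengths are in m, angles in rad, forces in N, time in s.
With the tool pointing down it reaches from about 0.325 to 0.85 m from the base axis. Payload 15.5 kg.
Tool frame: the origin (TCP) lies at the very end of the fingers, on their centre line; the grasp point (between the pads) lies 19 mm behind it; z points along the fingers, y is the line along which they close (so a half turn about z gives the same grasp; the last joint's range is limited). The gripper opens to 91 mm and grips with 3 to 60 N. Pads are 32 mm wide; open, the fingers measure 118 mm over their backs; the gripper's body (76 mm by 178 mm) begins 60 mm behind the grasp point.
Start: joints at [-1.343, 0.494, 1.345, -0, 1.302, -0.096], TCP at [0.198, -0.593, 0.214] pointing down, gripper open.
Joint ranges: [-2.91, 2.91], [-0.82, 2.16], [0.22, 2.67], [-1.22, 4.37], [0.12, 2.79], [-3.08, 3.08]. Speed limits (rad/s): [1.89, 1.89, 2.57, 3.01, 3.01, 3.01].

INTERFACE

Orientations are given as a unit quaternion [w, x, y, z].
In Python, from station import manip gives the robot as it stands.
- The arm moves only by the tool carry_out, never from a script. Its argument "plan" is one flat list of numbers, 6 for each row, row after row: the shift along the tool's x, y, z in mm, then the turn, a rotation vector about the tool's x, y, z in degrees. In form: [x, y, z, rx, ry, rz, x, y, z, rx, ry, rz, ...]. A call has 1 to 12 rows; each row is the pose to reach, as a shift and turn from the pose commanded when the call began, along the tool's axes at that moment; what a row does not reach only later rows make up. A row lasts 1/10 s, in which the tool goes at most 50 mm and 8.59 degrees, less where a joint would pass 70% of its speed; a pose out of reach is approached as far as the arm can. A call with a gripper value outside its range is refused whole. "claw" is the finger opening in mm, from 0 to 91.2, set as the call begins (left out, the last holds). The fingers move at their own pace and stop on an object; the grip force is fixed at half the most. Time passes only in rows, so rows that repeat a pose let the fingers close. It gives the time, the measured TCP pose, the force, the opening and the grip force at its end, in the units of the state.
- manip.sense(): the state, without advancing time (a new reading comes with each control period).
- manip.get_image(name): name is "scene" or "top" or "wrist"; returns a dict with "pixels" (420x560x3 uint8, red, green, blue), "depth" (420x560 float32, m along the optical axis (not along the pixel's ray), 0 where there is no reading), "camera_matrix" (3x3 intrinsics, pixels), "position" and "attitude" of the camera in the world; the wrist camera has in their place "hand_eye" (4x4, takes a point from camera to tool coordinates, whose origin is the TCP and whose axes are the flange's). Camera axes: x right, y up, looking along -z (the intrinsics and any distortion apply to the point x, -y, -z); pixel columns grow to the right and rows downward; lengths in m; the calibration is good to about 2 mm. A picture is of the moment at which its call begins: read the wrist's pose just before it.
- manip.hand_in(): hands the job in; it is judged then, once.
The state is a dict: "t": time; "qpos": joint angles; "dq": joint speeds; "tau": joint torques, N m; "ee_pos": TCP position; "tcp_rot": TCP orientation; "ft_force": force on the tool from outside, world axes, zero at the start; "torque": the same for the moment, N m; "width": finger opening in m; "grasp_force": force on a finger pad.
Only numpy, scipy, OpenCV 4.12 (cv2) and the standard library are available. Lean on these libraries where they do the work, as an engineer would, in place of code of your own. Each camera call takes 0.05 s, during which the arm holds its last target. There are 200 camera calls.

## Working session

There is one attempt and no reset: what is moved stays moved. The work goes in short steps, Python scripts to look and compute and a tool call to move; the robot and the scene stay as the last step left them, time stands still between calls to the robot, and variables do not carry over. Pictures are saved under pics/ and viewed, at most 14 in all, crops included, and the job is handed in when it is done.

Besides the shell and the picture viewer there is one more tool, called after "Call:" as name(argument=value, ...) on one line, values as JSON. carry_out: Moves the arm, as the interface text tells. Its arguments: {"type":"object","properties":{"plan":{"type":"array","items":{"type":"number"}},"claw":{"type":"number"}},"required":["plan"]}

```bash
mkdir -p pics; ls; python3 - <<'E'
from station import manip
import cv2,pickle
s=manip.sense();print(s)
im={n:manip.get_image(n) for n in("top","scene")}
pickle.dump(im,open("im0.pkl","wb"))
for n in im:
    print(n,im[n]["camera_matrix"],im[n]["position"],im[n]["attitude"])
    cv2.imwrite(f"pics/{n}0.png",cv2.cvtColor(cv2.resize(im[n]["pixels"],(800,600),interpolation=cv2.INTER_CUBIC),cv2.COLOR_RGB2BGR))
E
```

```text
pics
{'t': 0.0, 'qpos': array([-1.34347629e+00,  4.94184212e-01,  1.34612673e+00, -1.50112007e-05,
        1.30250432e+00, -9.55143000e-02]), 'dq': array([ 0.00038137,  0.00019624, -0.00078974,  0.00023189,  0.00096775,
       -0.00056564]), 'tau': array([-9.47673061e-05, -8.78818202e+01, -3.81865704e+01,  7.06179463e-02,
        5.31977741e-02, -4.79941889e-05]), 'ee_pos': array([ 0.19818838, -0.5923435 ,  0.21333912]), 'tcp_rot': array([-6.09501866e-04,  9.87000007e-01,  1.60719051e-01, -4.74777866e-05]), 'ft_force': array([-0.41893655,  0.14670913,  0.19227461]), 'torque': array([-0.03691996, -0.03411371,  0.01069832]), 'grasp_force': 0.0, 'width': 0.09136630687530754}
top [[476.24827964   0.         286.78016856]
 [  0.         476.24827964 213.74782782]
 [  0.           0.           1.        ]] [0.40912475 0.00941146 1.58190507] [-0.70421713 -0.02727145  0.03576954  0.70855843]
scene [[393.0403696    0.         284.71018281]
 [  0.         393.0403696  212.47568451]
 [  0.           0.           1.        ]] [ 1.03942306 -0.34746538  0.96854912] [0.84255676 0.26720127 0.13830442 0.44673647]
```

View pics/top0.png

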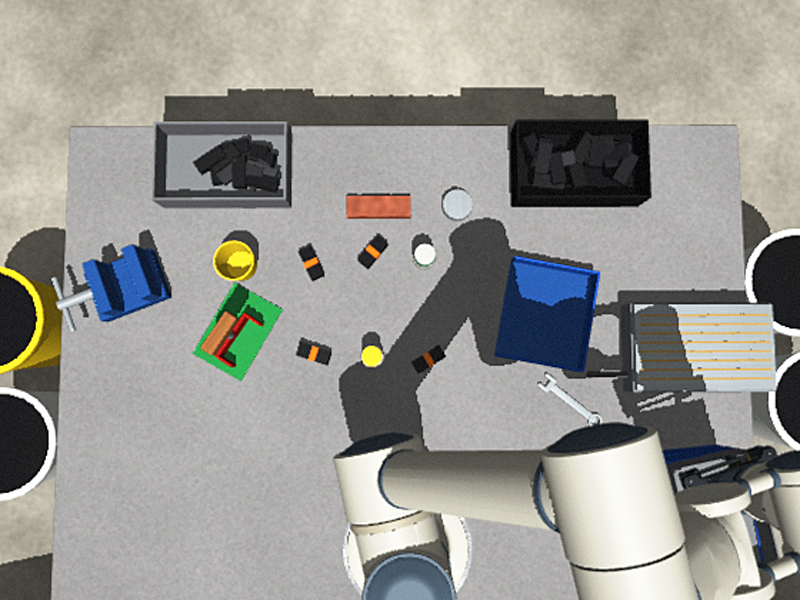

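The top view (800x600) shows bars at about (312,262), (373,251), (314,351) and (429,358). The jar is at (372,356), the can at (424,254), the pusher on its pad at (235,335), the tray at (547,313) opening left, the pail at (235,260) and the spanner at (570,400). Next I'll rectify this to the bench plane and measure.

```bash
cat > h.py <<'E'
import numpy as np,cv2,pickle
from scipy.spatial.transform import Rotation as R
def rot(q): return R.from_quat([q[1],q[2],q[3],q[0]])
def proj(im,P):
    c=rot(im["attitude"]).inv().apply(np.asarray(P,float)-im["position"])
    c=c*[1,-1,-1]; K=im["camera_matrix"]
    return (c@K.T)[:,:2]/c[:,2:]
def cloud(im):
    d=im["depth"];v,u=np.mgrid[:d.shape[0],:d.shape[1]]
    K=im["camera_matrix"]
    c=np.stack([(u-K[0,2])/K[0,0]*d,-(v-K[1,2])/K[1,1]*d,-d],-1)
    return rot(im["attitude"]).apply(c.reshape(-1,3)).reshape(d.shape+(3,))+im["position"]
X1,Y1=0.78,0.45
def ortho(im,z,w=800,h=560):
    # pixel (u,v) -> x=X1-v mm, y=Y1-u mm
    v,u=np.mgrid[:h,:w].astype(float)
    P=np.stack([X1-v/1000,Y1-u/1000,np.full(u.shape,z)],-1).reshape(-1,3)
    m=proj(im,P).reshape(h,w,2).astype(np.float32)
    o=cv2.remap(im["pixels"],m[...,0],m[...,1],cv2.INTER_CUBIC)
    return cv2.cvtColor(o,cv2.COLOR_RGB2BGR)
E
python3 - <<'E'
from h import *
im=pickle.load(open("im0.pkl","rb"))
t=im["top"];print(t.keys())
o=ortho(t,0.024)
cv2.imwrite("pics/ortho0.png",o)
c=cloud(t)
px=t["pixels"].astype(int);r,g,b=px[...,0],px[...,1],px[...,2]
ins=(c[...,0]>.2)&(c[...,0]<.8)&(c[...,1]<.5)&(c[...,1]>-.5)
hsv=cv2.cvtColor(t["pixels"],cv2.COLOR_RGB2HSV)
def blobs(m,n,mn=15):
    k,l,s,ce=cv2.connectedComponentsWithStats((m&ins).astype(np.uint8),connectivity=8)
    for i in range(1,k):
        if s[i,4]>=mn:
            q=c[l==i];print(n,s[i,4],ce[i].round(),'mean',q.mean(0).round(4),'min',q.min(0).round(3),'max',q.max(0).round(3))
H,S,V=hsv[...,0],hsv[...,1],hsv[...,2]
print("bench z",np.median(c[200:230,200:220,2]))
blobs((H>5)&(H<18)&(S>190)&(c[...,2]<.04)&(c[...,2]>.015),'orange',6)
z=c[...,2]
blobs((z>.055)&(z<.1),'tall')
blobs((z>.018)&(z<.032),'low',40)
blobs((z>.105)&(z<.16),'grip')
blobs((H>100)&(H<130)&(S>150)&(z>.04),'traywall')
blobs((H>45)&(H<75)&(S>150)&(z<.02),'pad')
E
```

```text
dict_keys(['pixels', 'depth', 'camera_matrix', 'position', 'attitude'])
bench z 0.00023932373415147534
orange 45 [260. 175.] mean [0.6762 0.0769 0.0234] min [0.662 0.062 0.016] max [0.69  0.091 0.03 ]
orange 38 [217. 183.] mean [0.6499 0.2193 0.0243] min [0.638 0.203 0.017] max [0.662 0.233 0.034]
orange 41 [219. 247.] mean [0.4415 0.2127 0.0249] min [0.425 0.202 0.019] max [0.457 0.222 0.029]
orange 37 [300. 251.] mean [ 0.4256 -0.0512  0.0248] min [ 0.413 -0.062  0.015] max [ 0.439 -0.039  0.033]
tall 314 [398. 138.] mean [ 0.7858 -0.3687  0.0776] min [ 0.783 -0.5    0.055] max [ 0.8   -0.25   0.097]
tall 260 [165. 139.] mean [0.7869 0.3814 0.0735] min [0.784 0.269 0.055] max [0.799 0.5   0.087]
tall 222 [161. 181.] mean [0.6528 0.3912 0.0729] min [0.605 0.339 0.055] max [0.692 0.429 0.087]
tall 191 [297. 178.] mean [ 0.6582 -0.0414  0.0766] min [ 0.636 -0.066  0.056] max [ 0.684 -0.017  0.091]
tall 159 [259. 249.] mean [0.4341 0.0779 0.0701] min [0.414 0.057 0.059] max [0.455 0.099 0.082]
low 556 [264. 145.] mean [0.7779 0.0646 0.025 ] min [ 0.756 -0.009  0.018] max [0.8   0.138 0.032]
low 190 [320. 145.] mean [ 0.7776 -0.1208  0.0282] min [ 0.751 -0.155  0.019] max [ 0.8   -0.088  0.032]
low 212 [260. 176.] mean [0.6758 0.0772 0.0238] min [0.64  0.045 0.018] max [0.711 0.111 0.03 ]
low 204 [217. 184.] mean [0.6492 0.2194 0.0244] min [0.611 0.193 0.018] max [0.688 0.246 0.032]
low 222 [219. 247.] mean [0.4406 0.2123 0.0247] min [0.415 0.173 0.018] max [0.467 0.251 0.031]
low 212 [299. 251.] mean [ 0.4267 -0.0504  0.0243] min [ 0.397 -0.088  0.018] max [ 0.455 -0.013  0.032]
grip 378 [153. 233.] mean [0.4826 0.3923 0.1494] min [0.437 0.359 0.118] max [0.528 0.431 0.16 ]
traywall 422 [395. 221.] mean [ 0.5216 -0.359   0.0565] min [ 0.398 -0.44   0.04 ] max [0.658 0.009 1.582]
pad 1491 [170. 230.] mean [0.497  0.3773 0.0039] min [ 0.383  0.291 -0.007] max [0.605 0.491 0.017]
```

View pics/ortho0.png

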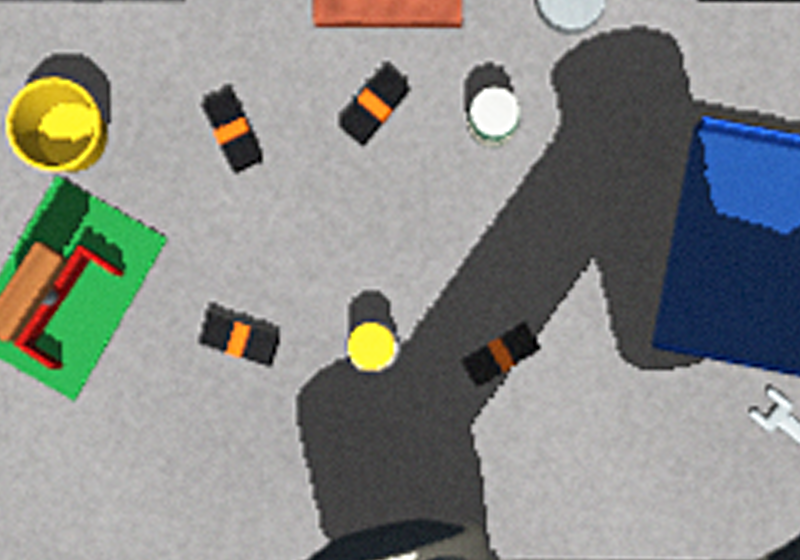

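The rectified view (1 mm/px, x=780-v, y=450-u) agrees with the depth blobs. The pusher's wings open to the lower right, and there is a clear corridor to the tray between the jar and the can. Next I'll fit exact poses.

```bash
python3 - <<'E'
from h import *
t=pickle.load(open("im0.pkl","rb"))["top"];c=cloud(t);z=c[...,2]
hsv=cv2.cvtColor(t["pixels"],cv2.COLOR_RGB2HSV);H,S,V=[hsv[...,i] for i in range(3)]
def rect(n,z0,test,box):
    o=ortho(t,z0,1000,560);h=cv2.cvtColor(o,cv2.COLOR_BGR2HSV);m=test(h).astype(np.uint8)
    k=np.zeros_like(m);k[box[1]:box[3],box[0]:box[2]]=1;m*=k
    m=cv2.morphologyEx(m,cv2.MORPH_OPEN,np.ones((3,3)))
    kk,l,s,_=cv2.connectedComponentsWithStats(m);i=1+s[1:,4].argmax()
    p=np.argwhere(l==i)[:,::-1]
    hull=cv2.convexHull(p.astype(np.int32));b=cv2.boxPoints(cv2.minAreaRect(hull))
    (u,v),(w,hh),a=cv2.minAreaRect(hull)
    cor=[(round(X1-q[1]/1000,4),round(Y1-q[0]/1000,4)) for q in b]
    print(n,'ctr',round(X1-v/1000,4),round(Y1-u/1000,4),'size',round(w),round(hh),'corners',cor)
for i,(x,y) in enumerate([(.65,.22),(.676,.077),(.441,.212),(.427,-.05)]):
    u,v=(Y1-y)*1000,(X1-x)*1000
    rect('bar'+'ABCD'[i],.024,lambda h:(h[...,2]<60)|((h[...,1]>150)&(h[...,0]<20)),[int(u-52),int(v-52),int(u+52),int(v+52)]) 
for n,(x,y),r in [('jar',(.434,.078),.04),('can',(.658,-.041),.04)]:
    m=(np.hypot(c[...,0]-x,c[...,1]-y)<r)&(z>.06);q=c[m]
    print(n,np.median(q,0).round(4),((q.max(0)+q.min(0))/2).round(4))
rect('grip',.153,lambda h:(h[...,0]>4)&(h[...,0]<20)&(h[...,1]>80),[0,200,150,400])
rect('pad',.004,lambda h:(h[...,0]>40)&(h[...,0]<85)&(h[...,1]>100),[0,100,200,460])
rect('trayTop',.05,lambda h:(h[...,0]>100)&(h[...,0]<130)&(h[...,1]>120),[600,60,1000,450])
rect('trayFloor',.0,lambda h:(h[...,0]>100)&(h[...,0]<130)&(h[...,1]>120),[600,60,1000,450])
o=ortho(t,.05,1000,560);cv2.imwrite("pics/tray.png",cv2.resize(o[70:400,640:940],None,fx=2,fy=1.8))
cv2.imwrite("pics/pad.png",cv2.resize(ortho(t,.153,1000,560)[150:430,0:250],None,fx=2,fy=2))
E
```

```text
barA ctr 0.6504 0.218 size 81 36 corners [(np.float32(0.6797), np.float32(0.2511)), (np.float32(0.6946), np.float32(0.2185)), (np.float32(0.6211), np.float32(0.1849)), (np.float32(0.6062), np.float32(0.2175))]
barB ctr 0.6762 0.0757 size 37 79 corners [(np.float32(0.6572), np.float32(0.1149)), (np.float32(0.7184), np.float32(0.0652)), (np.float32(0.6951), np.float32(0.0365)), (np.float32(0.6339), np.float32(0.0862))]
barC ctr 0.4419 0.2102 size 76 36 corners [(np.float32(0.4339), np.float32(0.2517)), (np.float32(0.4692), np.float32(0.2424)), (np.float32(0.4499), np.float32(0.1686)), (np.float32(0.4146), np.float32(0.1779))]
barD ctr 0.4253 -0.0509 size 36 79 corners [(np.float32(0.4203), np.float32(-0.0079)), (np.float32(0.4613), np.float32(-0.0751)), (np.float32(0.4303), np.float32(-0.094)), (np.float32(0.3893), np.float32(-0.0267))]
jar [0.4329 0.0792 0.0702] [0.4344 0.0779 0.0726]
can [ 0.658  -0.0425  0.0779] [ 0.6598 -0.0414  0.0759]
grip ctr 0.4808 0.3901 size 38 96 corners [(np.float32(0.4509), np.float32(0.4319)), (np.float32(0.5312), np.float32(0.3799)), (np.float32(0.5107), np.float32(0.3483)), (np.float32(0.4305), np.float32(0.4004))]
pad ctr 0.4934 0.3898 size 130 191 corners [(np.float32(0.4428), np.float32(0.4935)), (np.float32(0.6084), np.float32(0.3993)), (np.float32(0.544), np.float32(0.286)), (np.float32(0.3784), np.float32(0.3802))]
trayTop ctr 0.5275 -0.3208 size 207 235 corners [(np.float32(0.4319), np.float32(-0.1967)), (np.float32(0.6626), np.float32(-0.2415)), (np.float32(0.6231), np.float32(-0.4449)), (np.float32(0.3924), np.float32(-0.4001))]
trayFloor ctr 0.5313 -0.3316 size 214 242 corners [(np.float32(0.4328), np.float32(-0.2036)), (np.float32(0.6708), np.float32(-0.2498)), (np.float32(0.6299), np.float32(-0.4597)), (np.float32(0.3919), np.float32(-0.4134))]
```

View pics/tray.png

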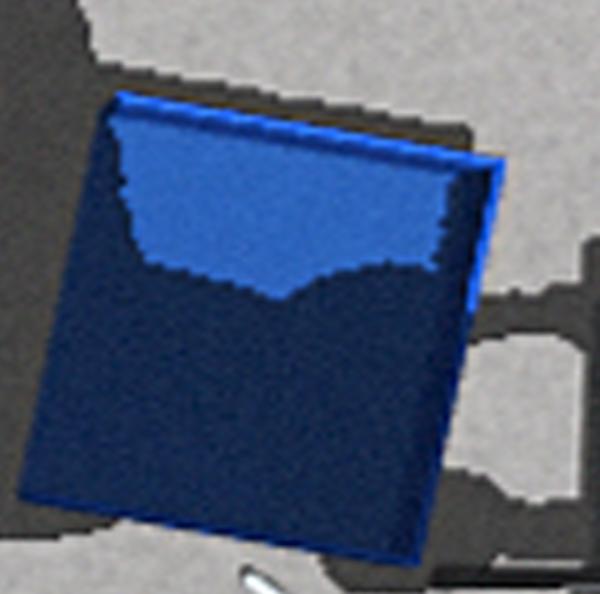

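View pics/pad.png

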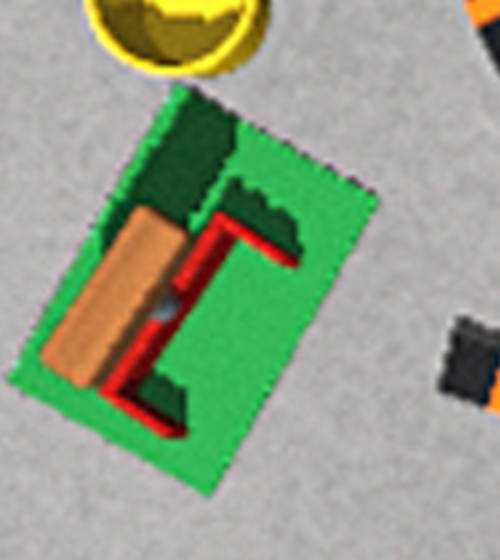

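The tray crop shows its back wall and side rims clearly, with the mouth on the left edge. The pad crop shows the grip block's lit top (about (115,295) in the crop), its darker front side, and the red U-shaped blade opening to the right and down. I'll fix the pusher's yaw from the block's top, then plan.

```bash
python3 - <<'E'
from h import *
t=pickle.load(open("im0.pkl","rb"))["top"];c=cloud(t);z=c[...,2]
hsv=cv2.cvtColor(t["pixels"],cv2.COLOR_RGB2HSV);H,S,V=[hsv[...,i] for i in range(3)]
near=(np.hypot(c[...,0]-.482,c[...,1]-.39)<.09)
m=near&(H>4)&(H<20)&(z>.11)
for th in (150,160,170,180):
  q=c[m&(V>th)];
  if len(q)<20: continue
  r=cv2.minAreaRect((q[:,:2]*1000).astype(np.float32));print(th,len(q),r,np.median(q[:,2]))
m=near&((H<4)|(H>175))&(S>150)&(z>.035)
q=c[m];print(len(q),np.median(q[:,2]),cv2.minAreaRect((q[:,:2]*1000).astype(np.float32)))
o=ortho(t,.049,400,560);h=cv2.cvtColor(o,cv2.COLOR_BGR2HSV);mm=((h[...,0]<4)|(h[...,0]>175))&(h[...,1]>120);mm[:200]=0
mm[:,180:]=0
p=np.argwhere(mm);p=np.c_[X1*1000-p[:,0],Y1*1000-p[:,1]].astype(np.float32);print(cv2.minAreaRect(p),cv2.boxPoints(cv2.minAreaRect(p)))
E
```

```text
150 292 ((482.6253662109375, 394.60418701171875), (28.144804000854492, 91.35234069824219), 56.7872428894043) 0.15283080783795
160 285 ((482.6022033691406, 394.571044921875), (28.12077522277832, 91.26005554199219), 56.497528076171875) 0.15289628068343686
170 271 ((482.483642578125, 395.1398620605469), (27.5257511138916, 90.639892578125), 57.14128875732422) 0.15289880299303715
180 263 ((482.6741027832031, 395.2381896972656), (26.949081420898438, 90.66264343261719), 56.55491256713867) 0.1530504258289882
124 0.046942275344982964 ((473.45550537109375, 379.8854064941406), (43.32315444946289, 116.78289031982422), 56.719390869140625)
((471.688720703125, 376.4195251464844), (50.853206634521484, 117.8440170288086), 56.60151672363281) [[408.50064 387.62595]
 [506.8842  322.75766]
 [534.87683 365.2131 ]
 [436.49326 430.0814 ]]
```

```bash
cat > plan.py <<'E'
from h import *
import json,sys
G=.113                      # TCP height above the pusher's lower edge
OBS={'jar':(.434,.0785,.025),'can':(.658,-.042,.025),'pail':(.653,.391,.045),'gauge':(.778,-.121,.035)}
T=np.array([.527,-.323]);TY=np.radians(-101)
def tray(p):
    d=np.asarray(p)-T;c,s=np.cos(TY),np.sin(TY);return np.stack([d@[c,s],d@[-s,c]],-1)
def untray(x,y):
    c,s=np.cos(TY),np.sin(TY);return (T+[c*x-s*y,s*x+c*y])
fp=np.array([[x,y] for x in np.linspace(-4,40,8) for y in(-59,59)]+[[-4,y] for y in np.linspace(-59,59,13)]+[[-28,y] for y in(-30,0,30)])/1000
def rows(way,start):
    """way: (x,y,z,heading deg,step mm); TCP coords. returns states incl. start"""
    st=[np.array(start,float)];cur=st[0]
    for x,y,z,h,s in way:
        g=np.array([x,y,z,h]);d=g-cur
        n=max(1,int(np.ceil(max(np.linalg.norm(d[:3])*1000/s,abs(d[3])/8.3)-1e-6)))
        st+= [cur+d*(i+1)/n for i in range(n)];cur=g
    return st
def emit(way,start,save=None,chk=True):
    st=rows(way,start);cur=np.array(start,float);out=[]
    for k in range(1,len(st),12):
        psi=np.radians(cur[3]+180);ty=np.array([np.cos(psi),np.sin(psi)]);tx=np.array([-np.sin(psi),np.cos(psi)])*-1
        # tool z down: x = y cross z
        tx=np.array([-ty[1],ty[0]])*1.0
        r=[]
        for s in st[k:k+12]:
            d=s-cur;r.append([round(1000*d[:2]@tx),round(1000*d[:2]@ty),round(-1000*d[2]),0,0,round(-d[3])])
        l=r[-1];out.append(r)
        cur=cur+np.r_[(l[0]*tx+l[1]*ty)/1000,-l[2]/1000,-l[5]]
        print(json.dumps(sum(r,[])).replace(' ',''))
    if chk:
        best={}
        for s in st:
            b=s[2]-G
            a=np.radians(s[3]);F=s[:2]+fp@np.array([[np.cos(a),np.sin(a)],[-np.sin(a),np.cos(a)]])
            for n,(x,y,r) in OBS.items():
                if b<.09:
                    v=1000*(np.hypot(F[:,0]-x,F[:,1]-y).min()-r);best[n]=min(best.get(n,1e9),round(v))
            if b<.06:
                t=tray(F);inn=t[t[:,0]>-.10]
                if len(inn):best['tray y']=min(best.get('tray y',1e9),round(1000*(.11-np.abs(inn[:,1]).max())));best['tray x']=min(best.get('tray x',1e9),round(1000*(.095-inn[:,0].max())))
                best['maxx']=max(best.get('maxx',0),round(F[:,0].max(),3))
        print('clear mm',best)
    print('end',cur.round(4).tolist(),'rows',len(st)-1)
    json.dump(cur.tolist(),open("cmd.json" if save is None else save,"w"))
def cmd(): return json.load(open("cmd.json"))
E
python3 - <<'E'
from plan import *
# tool y yaw -71.5 -> heading (=psi-180) = 108.5-360 ; target -123.3
s=[.198,-.593,.2135,-251.5]
emit([(.45,-.15,.26,-180,42),(.483,.394,.22,-123,42),(.483,.394,.117,-123,25),],s,chk=False)
E
```

```text
[29,-26,-4,0,0,-6,58,-52,-7,0,0,-11,88,-78,-11,0,0,-16,117,-105,-14,0,0,-22,146,-131,-18,0,0,-28,175,-157,-21,0,0,-33,204,-183,-25,0,0,-38,234,-209,-29,0,0,-44,263,-235,-32,0,0,-50,292,-262,-36,0,0,-55,321,-288,-39,0,0,-60,350,-314,-43,0,0,-66]
[36,16,-4,0,0,-6,75,15,-1,0,0,-10,114,14,2,0,0,-14,153,12,5,0,0,-18,192,11,8,0,0,-22,230,9,11,0,0,-26,269,8,14,0,0,-30,308,7,16,0,0,-34,347,5,19,0,0,-38,386,4,22,0,0,-42,425,3,25,0,0,-46,464,1,28,0,0,-50]
[26,29,3,0,0,-4,52,58,6,0,0,-8,78,87,9,0,0,-12,78,87,29,0,0,-12,78,87,50,0,0,-12,78,87,70,0,0,-12,78,87,91,0,0,-12,78,87,112,0,0,-12]
end [0.4831, 0.3942, 0.1165, -123.5] rows 32
```

Call:
carry_out(plan=[29,-26,-4,0,0,-6,58,-52,-7,0,0,-11,88,-78,-11,0,0,-16,117,-105,-14,0,0,-22,146,-131,-18,0,0,-28,175,-157,-21,0,0,-33,204,-183,-25,0,0,-38,234,-209,-29,0,0,-44,263,-235,-32,0,0,-50,292,-262,-36,0,0,-55,321,-288,-39,0,0,-60,350,-314,-43,0,0,-66], claw=91)

```text
t: 1.3
ee_pos: [0.4309, -0.1823, 0.2569]
tcp_rot: [-0.0, 0.739, 0.674, -0.0]
ft_force: [0.5, -0.6, -0.4]
width: 0.0909
grasp_force: 0.0
```

Call:
carry_out(plan=[36,16,-4,0,0,-6,75,15,-1,0,0,-10,114,14,2,0,0,-14,153,12,5,0,0,-18,192,11,8,0,0,-22,230,9,11,0,0,-26,269,8,14,0,0,-30,308,7,16,0,0,-34,347,5,19,0,0,-38,386,4,22,0,0,-42,425,3,25,0,0,-46,464,1,28,0,0,-50])

```text
t: 2.5
ee_pos: [0.4758, 0.2795, 0.2286]
tcp_rot: [-0.0, 0.385, 0.923, -0.0]
ft_force: [0.7, 0.0, -0.2]
width: 0.0912
grasp_force: 0.0
```

Call:
carry_out(plan=[26,29,3,0,0,-4,52,58,6,0,0,-8,78,87,9,0,0,-12,78,87,9,0,0,-12])

```text
t: 2.9
ee_pos: [0.483, 0.3983, 0.2188]
tcp_rot: [-0.0, 0.286, 0.958, 0.0]
ft_force: [-0.4, -0.6, 0.1]
width: 0.0911
grasp_force: 0.0
```

```bash
python3 - <<'E'
from h import *
from station import manip
s=manip.sense();w=manip.get_image("wrist")
s2=manip.sense();print(s["ee_pos"],s2["ee_pos"],s2["tcp_rot"])
d=w["depth"];K=w["camera_matrix"];v,u=np.mgrid[:420,:560]
c=np.stack([(u-K[0,2])/K[0,0]*d,-(v-K[1,2])/K[1,1]*d,-d,np.ones_like(d)],-1)@np.asarray(w["hand_eye"]).T
P=rot(s["tcp_rot"]).apply(c[...,:3].reshape(-1,3)).reshape(420,560,3)+s["ee_pos"]
m=(d>0)&(abs(P[...,2]-.153)<.004)&(np.hypot(P[...,0]-.483,P[...,1]-.394)<.08)
q=P[m];print(len(q),cv2.minAreaRect((q[:,:2]*1000).astype(np.float32)),np.median(q[:,2]))
E
```

```text
[0.48297748 0.39833761 0.21884789] [0.48293278 0.39617249 0.21896571] [-3.64827164e-04  2.86921743e-01  9.57953900e-01 -3.24501770e-04]
5303 ((477.75018310546875, 398.6531677246094), (29.772844314575195, 82.95660400390625), 56.400577545166016) 0.1522594042597934
```

Call:
carry_out(plan=[0,0,20,0,0,0,0,0,45,0,0,0,0,0,70,0,0,0,0,0,90,0,0,0,0,0,103,0,0,0,0,0,103,0,0,0,0,0,103,0,0,0])

```text
t: 3.65
ee_pos: [0.4838, 0.3943, 0.1176]
tcp_rot: [0.0, 0.289, 0.957, 0.0]
ft_force: [0.5, -0.4, 0.5]
width: 0.0912
grasp_force: 0.0
```

Call:
carry_out(plan=[0,0,0,0,0,0,0,0,0,0,0,0,0,0,0,0,0,0,0,0,0,0,0,0,0,0,0,0,0,0,0,0,0,0,0,0,0,0,0,0,0,0,0,0,0,0,0,0], claw=10)

```text
t: 4.45
ee_pos: [0.4835, 0.3945, 0.1169]
tcp_rot: [-0.0, 0.288, 0.958, 0.0]
ft_force: [0.5, 0.2, -0.2]
width: 0.0299
grasp_force: 15.8
```

```bash
cat > b.py <<'E'
from plan import *
def u(x,y,z,h,s): return (*untray(x/1000,y/1000),z,h,s)
L=.217;P=.115
s=[.4835,.3943,.117,-123]
B=np.array([.676,.0765]);a=np.radians(-129);d=np.array([np.cos(a),np.sin(a)]);p=B-.032*d;p2=B-.02*d
emit([(.4835,.3943,.13,-123,13),(.4835,.3943,L,-123,25),(p[0]-.0,p[1],L,-129,38),(*p,P,-129,25),(*p,P,-129,10),
 (*p2,P,-129,8),(.615,.096,P,-129,14),(.585,.07,P,-125,14),u(-160,0,P,-108,14),u(-90,35,P,-101,14),u(25,35,P,-101,14),u(25,35,P,-101,14),u(10,35,P,-101,10),u(5,35,L,-101,28)],s)
E
python3 b.py
```

```text
[0,0,-13,0,0,0,0,0,-35,0,0,0,0,0,-56,0,0,0,0,0,-78,0,0,0,0,0,-100,0,0,0,-34,-13,-100,0,0,1,-68,-26,-100,0,0,1,-101,-39,-100,0,0,2,-135,-52,-100,0,0,2,-169,-65,-100,0,0,3,-203,-78,-100,0,0,4,-237,-91,-100,0,0,4]
[-34,-11,0,0,0,1,-69,-21,0,0,0,1,-103,-32,0,0,0,2,-103,-32,20,0,0,2,-103,-32,41,0,0,2,-103,-32,61,0,0,2,-103,-32,82,0,0,2,-103,-32,102,0,0,2,-103,-32,102,0,0,2,-103,-38,102,0,0,2,-103,-44,102,0,0,2,-93,-51,102,0,0,2]
[10,-7,0,0,0,0,20,-14,0,0,0,0,30,-21,0,0,0,0,40,-28,0,0,0,0,50,-36,0,0,0,0,52,-49,0,0,0,-1,55,-62,0,0,0,-3,57,-75,0,0,0,-4,49,-87,0,0,0,-5,42,-98,0,0,0,-6,35,-110,0,0,0,-7,27,-122,0,0,0,-8]
[-6,-13,0,0,0,-1,-11,-25,0,0,0,-2,-17,-38,0,0,0,-3,-23,-51,0,0,0,-4,-29,-64,0,0,0,-5,-35,-76,0,0,0,-6,-40,-89,0,0,0,-7,-46,-102,0,0,0,-8,-52,-114,0,0,0,-9,-58,-127,0,0,0,-10,-63,-140,0,0,0,-11,-69,-153,0,0,0,-12]
[-3,-13,0,0,0,-1,-11,-24,0,0,0,-2,-18,-35,0,0,0,-3,-25,-46,0,0,0,-4,-33,-56,0,0,0,-6,-40,-67,0,0,0,-7,-48,-78,0,0,0,-8,-49,-90,0,0,0,-8,-51,-103,0,0,0,-8,-53,-116,0,0,0,-8,-55,-128,0,0,0,-8,-56,-141,0,0,0,-8]
[0,-13,0,0,0,0,0,-26,0,0,0,0,0,-38,0,0,0,0,0,-51,0,0,0,0,0,-51,0,0,0,0,0,-44,0,0,0,0,0,-36,0,0,0,0,0,-35,-25,0,0,0,0,-34,-51,0,0,0,0,-32,-76,0,0,0,0,-31,-102,0,0,0]
clear mm {'jar': 55, 'can': 4, 'pail': 76, 'gauge': 121, 'maxx': np.float64(0.745), 'tray y': 16, 'tray x': 30}
end [0.56, -0.3343, 0.217, -101.0] rows 71
```

```bash
sed -i 's/(.615,.096,P,-129,14),(.585,.07,P,-125,14),u(-160,0,P,-108,14),u(-90,35,P,-101,14)/(.60,.096,P,-129,14),(.556,.06,P,-120,14),(.546,-.05,P,-103,14),u(-80,32,P,-99,14)/' b.py; python3 b.py
```

```text
[0,0,-13,0,0,0,0,0,-35,0,0,0,0,0,-56,0,0,0,0,0,-78,0,0,0,0,0,-100,0,0,0,-34,-13,-100,0,0,1,-68,-26,-100,0,0,1,-101,-39,-100,0,0,2,-135,-52,-100,0,0,2,-169,-65,-100,0,0,3,-203,-78,-100,0,0,4,-237,-91,-100,0,0,4]
[-34,-11,0,0,0,1,-69,-21,0,0,0,1,-103,-32,0,0,0,2,-103,-32,20,0,0,2,-103,-32,41,0,0,2,-103,-32,61,0,0,2,-103,-32,82,0,0,2,-103,-32,102,0,0,2,-103,-32,102,0,0,2,-103,-38,102,0,0,2,-103,-44,102,0,0,2,-92,-51,102,0,0,2]
[10,-7,0,0,0,0,20,-15,0,0,0,0,30,-22,0,0,0,0,40,-30,0,0,0,0,50,-37,0,0,0,0,61,-45,0,0,0,0,63,-56,0,0,0,-2,65,-67,0,0,0,-4,68,-78,0,0,0,-5,70,-90,0,0,0,-7,72,-101,0,0,0,-9,65,-112,0,0,0,-11]
[-6,-13,0,0,0,-2,-11,-26,0,0,0,-4,-16,-38,0,0,0,-6,-22,-51,0,0,0,-9,-27,-64,0,0,0,-11,-33,-77,0,0,0,-13,-38,-89,0,0,0,-15,-46,-100,0,0,0,-15,-54,-111,0,0,0,-16,-62,-122,0,0,0,-16,-70,-133,0,0,0,-16,-77,-144,0,0,0,-16]
[-5,-13,0,0,0,-1,-10,-26,0,0,0,-1,-14,-38,0,0,0,-1,-19,-51,0,0,0,-1,-23,-64,0,0,0,-2,-28,-76,0,0,0,-2,-32,-89,0,0,0,-2,-37,-102,0,0,0,-2,-42,-114,0,0,0,-3,-46,-127,0,0,0,-3,-47,-140,0,0,0,-3,-47,-153,0,0,0,-2]
[-1,-13,0,0,0,0,-1,-27,0,0,0,0,-1,-40,0,0,0,0,-1,-53,0,0,0,0,-1,-66,0,0,0,1,-1,-79,0,0,0,1,-1,-79,0,0,0,1,-1,-72,0,0,0,1,-2,-64,0,0,0,1,-2,-63,-25,0,0,1,-2,-62,-51,0,0,1,-2,-60,-76,0,0,1]
[0,1,-26,0,0,0]
clear mm {'jar': 31, 'can': 27, 'pail': 76, 'gauge': 125, 'maxx': np.float64(0.745), 'tray y': 16, 'tray x': 30}
end [0.5608, -0.3345, 0.217, -101.0] rows 73
```

Call:
carry_out(plan=[0,0,-13,0,0,0,0,0,-35,0,0,0,0,0,-56,0,0,0,0,0,-78,0,0,0,0,0,-100,0,0,0,-34,-13,-100,0,0,1,-68,-26,-100,0,0,1,-101,-39,-100,0,0,2,-135,-52,-100,0,0,2,-169,-65,-100,0,0,3,-203,-78,-100,0,0,4,-237,-91,-100,0,0,4])

```text
t: 5.65
ee_pos: [0.6314, 0.1864, 0.2177]
tcp_rot: [-0.0, 0.322, 0.947, 0.0]
ft_force: [-0.1, 0.8, -3.6]
width: 0.0297
grasp_force: 30.0
```

Call:
carry_out(plan=[-34,-11,0,0,0,1,-69,-21,0,0,0,1,-103,-32,0,0,0,2,-103,-32,0,0,0,2,-103,-32,0,0,0,2])

```text
t: 6.15
ee_pos: [0.6931, 0.099, 0.2171]
tcp_rot: [-0.0, 0.339, 0.941, -0.0]
ft_force: [-1.2, 0.4, -4.5]
width: 0.0299
grasp_force: 30.0
```

```bash
python3 - <<'E'
from h import *
from station import manip
s=manip.sense();print(s["ee_pos"],s["tcp_rot"],s["width"],s["grasp_force"])
im=manip.get_image("scene");pickle.dump(im,open("im1.pkl","wb"))
cv2.imwrite("pics/s1.png",cv2.cvtColor(cv2.resize(im["pixels"],(800,600)),cv2.COLOR_RGB2BGR))
E
```

```text
[0.6930569  0.09895254 0.21712291] [-3.09042824e-04  3.38569262e-01  9.40941421e-01 -2.48106000e-05] 0.029910740600476503 29.999264180660248
```

View pics/s1.png

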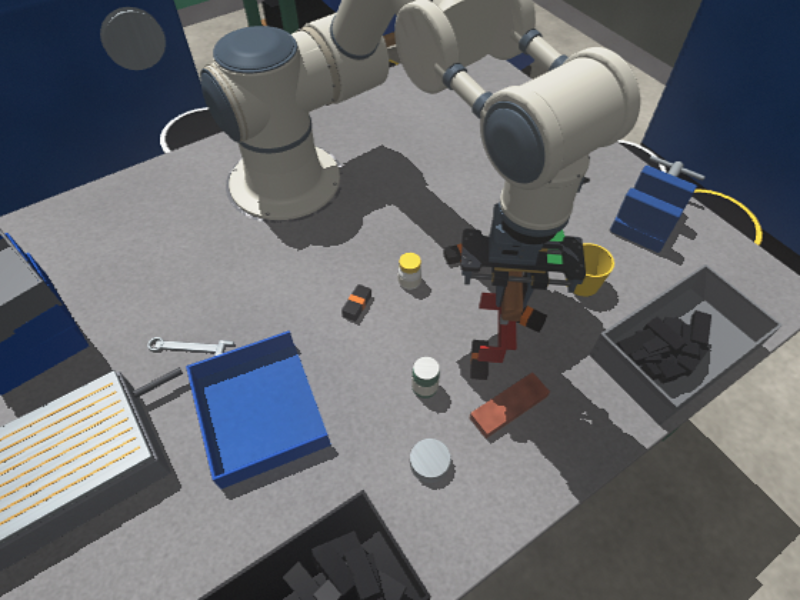

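The pusher hangs upright in the gripper at about (505,320) in the picture, just behind the far bar. All bystanders are where they were. I'll lower it and start the sweep.

Call:
carry_out(plan=[0,3,20,0,0,0,0,3,41,0,0,0,0,3,61,0,0,0,0,3,82,0,0,0,0,3,102,0,0,0,0,3,102,0,0,0,0,-3,102,0,0,0,0,-12,102,0,0,0,11,-19,102,0,0,0])

```text
t: 7.1
ee_pos: [0.673, 0.0909, 0.1162]
tcp_rot: [0.001, 0.338, 0.941, 0.0]
ft_force: [1.4, -1.4, -3.5]
width: 0.0299
grasp_force: 30.0
```

Call:
carry_out(plan=[10,-7,0,0,0,0,20,-15,0,0,0,0,30,-22,0,0,0,0,40,-30,0,0,0,0,50,-37,0,0,0,0,61,-45,0,0,0,0,63,-56,0,0,0,-2,65,-67,0,0,0,-4,68,-78,0,0,0,-5,70,-90,0,0,0,-7,72,-101,0,0,0,-9,65,-112,0,0,0,-11])

```text
t: 8.3
ee_pos: [0.5499, 0.0468, 0.1156]
tcp_rot: [0.0, 0.245, 0.969, 0.0]
ft_force: [0.4, 1.0, -4.0]
width: 0.0299
grasp_force: 30.0
```

```bash
python3 - <<'E'
from h import *
from station import manip
s=manip.sense();print(s["ee_pos"],s["tcp_rot"],s["width"],s["grasp_force"],s["ft_force"])
im=manip.get_image("scene");t=manip.get_image("top")
a=ortho(t,.024)[60:460,100:660];b=cv2.cvtColor(im["pixels"][130:300,180:420],cv2.COLOR_RGB2BGR)
b=cv2.resize(b,(480,340))[:, :240+0] if 0 else cv2.resize(b,(240,400-0),interpolation=cv2.INTER_AREA)
cv2.imwrite("pics/s2.png",np.hstack([a,b]))
E
```

```text
[0.54987933 0.04675235 0.11564859] [5.04524005e-05 2.45491422e-01 9.69398753e-01 1.26355924e-04] 0.029868465456133485 29.999560117721558 [ 0.39647075  1.01222284 -3.98762505]
```

View pics/s2.png

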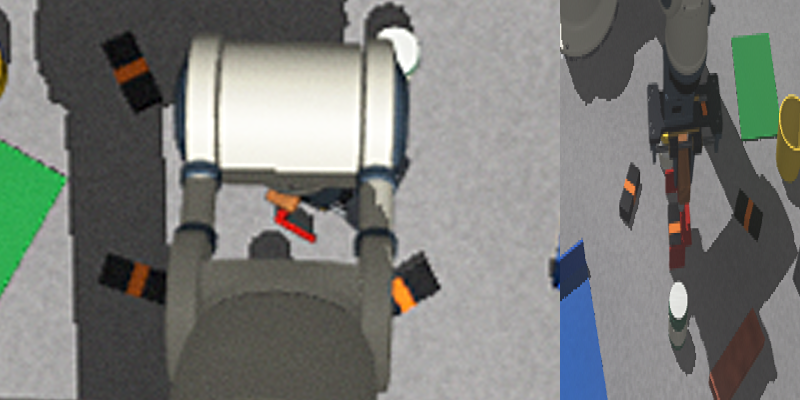

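The overhead view is mostly blocked by the arm. In the scene crop on the right, the bar's orange band sits in the pusher's pocket at about (675,228), and the can is clear. I'll continue into the tray.

Call:
carry_out(plan=[-6,-13,0,0,0,-2,-11,-26,0,0,0,-4,-16,-38,0,0,0,-6,-22,-51,0,0,0,-9,-27,-64,0,0,0,-11,-33,-77,0,0,0,-13,-38,-89,0,0,0,-15,-46,-100,0,0,0,-15,-54,-111,0,0,0,-16,-62,-122,0,0,0,-16,-70,-133,0,0,0,-16,-77,-144,0,0,0,-16])

```text
t: 9.6
ee_pos: [0.5503, -0.1174, 0.115]
tcp_rot: [0.0, 0.109, 0.994, 0.0]
ft_force: [0.7, 1.7, -4.2]
width: 0.03
grasp_force: 30.0
```

Call:
carry_out(plan=[-5,-13,0,0,0,-1,-10,-26,0,0,0,-1,-14,-38,0,0,0,-1,-19,-51,0,0,0,-1,-23,-64,0,0,0,-2,-28,-76,0,0,0,-2,-32,-89,0,0,0,-2,-37,-102,0,0,0,-2,-42,-114,0,0,0,-3,-46,-127,0,0,0,-3,-47,-140,0,0,0,-3,-47,-153,0,0,0,-2])

```text
t: 10.8
ee_pos: [0.5627, -0.277, 0.1149]
tcp_rot: [0.0, 0.092, 0.996, -0.0]
ft_force: [0.4, 1.5, -3.5]
width: 0.0302
grasp_force: 30.0
```

Call:
carry_out(plan=[-1,-13,0,0,0,0,-1,-27,0,0,0,0,-1,-40,0,0,0,0,-1,-53,0,0,0,0,-1,-66,0,0,0,1,-1,-79,0,0,0,1,-1,-79,0,0,0,1,-1,-72,0,0,0,1,-2,-64,0,0,0,1,-2,-63,-25,0,0,1,-2,-62,-51,0,0,1,-2,-60,-76,0,0,1])

```text
t: 12.0
ee_pos: [0.5541, -0.3338, 0.1919]
tcp_rot: [-0.0, 0.1, 0.995, 0.0]
ft_force: [0.3, -0.2, -3.9]
width: 0.0297
grasp_force: 30.0
```

Call:
carry_out(plan=[0,1,-26,0,0,0])

```text
t: 12.1
ee_pos: [0.5543, -0.3325, 0.2178]
tcp_rot: [-0.0, 0.1, 0.995, 0.0]
ft_force: [-0.0, -1.0, -4.4]
width: 0.03
grasp_force: 30.0
```

```bash
python3 - <<'E'
from h import *
from station import manip
s=manip.sense();print(s["ee_pos"],s["tcp_rot"],s["grasp_force"],s["ft_force"])
im=manip.get_image("scene");t=manip.get_image("top");pickle.dump((im,t),open("im3.pkl","wb"))
from plan import tray
for n,i in(("scene",im),("top",t)):
    c=cloud(i);h=cv2.cvtColor(i["pixels"],cv2.COLOR_RGB2HSV)
    m=(h[...,0]>4)&(h[...,0]<20)&(h[...,1]>170)&(c[...,2]<.035)&(c[...,2]>.012)&(c[...,0]<.74)&(c[...,0]>.35)
    k,l,st,ce=cv2.connectedComponentsWithStats(m.astype(np.uint8))
    for j in range(1,k):
        if st[j,4]>15: q=np.median(c[l==j],0);print(n,st[j,4],ce[j].round(),q.round(3),'tray',tray(q[:2]).round(3))
E
```

```text
[ 0.55425997 -0.3325404   0.21783722] [-2.21791675e-04  9.95552503e-02  9.95031978e-01  2.56126659e-04] 29.999471604824066 [-4.42011770e-03 -1.04666000e+00 -4.44574873e+00]
scene 33 [323. 174.] [0.44  0.212 0.024] tray [-0.509 -0.187]
scene 36 [250. 209.] [ 0.427 -0.05   0.024] tray [-0.249 -0.151]
scene 41 [369. 219.] [0.65  0.22  0.024] tray [-0.557  0.017]
top 49 [217. 184.] [0.65  0.219 0.024] tray [-0.556  0.017]
top 52 [219. 247.] [0.441 0.212 0.025] tray [-0.508 -0.187]
```

```bash
cat > a.py <<'E'
from plan import *
def u(x,y,z,h,s): return (*untray(x/1000,y/1000),z,h,s)
L=.217;P=.115
s=[.5543,-.333,.2175,-101.4]
A=np.array([.650,.2187]);a=np.radians(-115);d=np.array([np.cos(a),np.sin(a)]);p=A-.053*d
emit([(*p,L,-115,38),(*p,L,-115,38),(*p,L,-115,38),(*p,P,-115,25),(*p,P,-115,10),
 (*(A-.045*d),P,-116,8),(.60,.13,P,-119,14),(.556,.04,P,-114,14),(.546,-.05,P,-103,14),u(-80,30,P,-99,14),u(-15,35,P,-101,14),u(-15,35,P,-101,14),u(-30,35,P,-101,10),u(-35,35,L,-101,28)],s)
E
sed -i 's/for s in st\[k:k+12\]:/for s in st[k:k+12]:/' plan.py
sed -i 's/\[cur+d\*(i+1)\/n for i in range(n)\]/[cur+d*(i+1)\/n for i in range(n)]/' plan.py; python3 a.py
```

```text
[0,36,0,0,0,1,0,72,0,0,0,2,0,108,0,0,0,2,1,144,0,0,0,3,1,180,0,0,0,4,1,216,0,0,0,5,1,252,0,0,0,6,1,288,0,0,0,6,1,324,0,0,0,7,2,360,0,0,0,8,2,396,0,0,0,9,2,431,0,0,0,10]
[6,36,0,0,0,0,13,71,0,0,0,1,19,107,0,0,0,2,26,142,0,0,0,3,32,177,1,0,0,4,32,177,1,0,0,4,32,177,1,0,0,4,32,177,21,0,0,4,32,177,41,0,0,4,32,177,62,0,0,4,32,177,82,0,0,4,32,177,103,0,0,4]
[0,0,-1,0,0,0,0,-8,-1,0,0,1,1,-21,-1,0,0,1,1,-34,-1,0,0,1,2,-48,-1,0,0,1,3,-61,-1,0,0,2,3,-74,-1,0,0,2,4,-88,-1,0,0,2,4,-101,-1,0,0,3,5,-114,-1,0,0,3,6,-128,-1,0,0,3,6,-141,-1,0,0,3]
[0,-13,1,0,0,1,0,-26,1,0,0,0,-1,-38,1,0,0,-1,-1,-51,1,0,0,-1,-2,-63,1,0,0,-2,-2,-76,1,0,0,-3,-3,-88,1,0,0,-3,-3,-101,1,0,0,-4,-4,-113,1,0,0,-4,-9,-125,1,0,0,-6,-14,-137,1,0,0,-8,-19,-149,1,0,0,-9]
[-2,-13,-1,0,0,-2,-5,-25,-1,0,0,-3,-8,-38,-1,0,0,-5,-11,-51,-1,0,0,-6,-17,-63,-1,0,0,-7,-23,-75,-1,0,0,-7,-29,-87,-1,0,0,-7,-35,-99,-1,0,0,-7,-41,-111,-1,0,0,-8,-47,-123,-1,0,0,-8,-54,-135,-1,0,0,-8,-60,-147,-1,0,0,-9]
[-4,-13,1,0,0,0,-8,-25,1,0,0,0,-12,-38,1,0,0,0,-16,-51,1,0,0,-1,-20,-64,1,0,0,-1,-24,-77,1,0,0,-1,-28,-89,1,0,0,-1,-29,-102,1,0,0,-1,-30,-115,1,0,0,-1,-31,-128,1,0,0,0,-32,-141,1,0,0,0,-33,-154,1,0,0,1]
[0,0,-1,0,0,0,0,7,-1,0,0,0,0,15,-1,0,0,0,0,16,-26,0,0,0,1,17,-52,0,0,0,1,18,-77,0,0,0,1,20,-102,0,0,0]
clear mm {'jar': 43, 'can': 27, 'pail': 41, 'gauge': 129, 'maxx': np.float64(0.728), 'tray y': 16, 'tray x': 70}
end [0.5677, -0.2947, 0.2165, -101.4] rows 79
```

Call:
carry_out(plan=[0,36,0,0,0,1,0,72,0,0,0,2,0,108,0,0,0,2,1,144,0,0,0,3,1,180,0,0,0,4,1,216,0,0,0,5,1,252,0,0,0,6,1,288,0,0,0,6,1,324,0,0,0,7,2,360,0,0,0,8,2,396,0,0,0,9,2,431,0,0,0,10])

```text
t: 13.4
ee_pos: [0.6373, 0.0909, 0.2155]
tcp_rot: [-0.001, 0.187, 0.982, -0.0]
ft_force: [1.0, -0.2, -4.1]
width: 0.03
grasp_force: 30.0
```

Call:
carry_out(plan=[6,36,0,0,0,0,13,71,0,0,0,1,19,107,0,0,0,2,26,142,0,0,0,3,32,177,0,0,0,4,32,177,0,0,0,4,32,177,0,0,0,4,32,177,0,0,0,4])

```text
t: 14.2
ee_pos: [0.6725, 0.2645, 0.216]
tcp_rot: [-0.001, 0.221, 0.975, -0.0]
ft_force: [0.3, -0.9, -3.2]
width: 0.0298
grasp_force: 30.0
```

```bash
python3 - <<'E'
from h import *
from station import manip
from plan import tray
s=manip.sense();q=s["tcp_rot"];print(s["ee_pos"],np.degrees(np.arctan2(q[2]**2-q[1]**2,2*q[1]*q[2]))-180)
for n in("scene","top"):
    i=manip.get_image(n)
    c=cloud(i);h=cv2.cvtColor(i["pixels"],cv2.COLOR_RGB2HSV)
    m=(h[...,0]>4)&(h[...,0]<20)&(h[...,1]>170)&(c[...,2]<.035)&(c[...,2]>.012)&(c[...,0]<.74)&(c[...,0]>.35)
    k,l,st,ce=cv2.connectedComponentsWithStats(m.astype(np.uint8))
    for j in range(1,k):
        if st[j,4]>15: q=np.median(c[l==j],0);print(n,st[j,4],ce[j].round(),q.round(3),'tray',tray(q[:2]).round(3))
E
```

```text
[0.67250101 0.26449319 0.21596731] -115.49428276266786
scene 32 [323. 174.] [0.441 0.213 0.024] tray [-0.51  -0.187]
scene 36 [250. 209.] [ 0.426 -0.051  0.023] tray [-0.248 -0.151]
top 39 [217. 183.] [0.651 0.219 0.023] tray [-0.556  0.018]
top 54 [398. 213.] [ 0.549 -0.377  0.023] tray [0.049 0.032]
top 49 [300. 251.] [ 0.426 -0.052  0.025] tray [-0.247 -0.151]
```

Bar B is in the tray at (49, 32) mm. Lowering behind bar A and sweeping it in.

Call:
carry_out(plan=[0,2,20,0,0,0,0,2,41,0,0,0,0,2,62,0,0,0,0,2,82,0,0,0,0,2,101,0,0,0,0,0,101,0,0,0])

```text
t: 14.9
ee_pos: [0.6719, 0.2638, 0.1135]
tcp_rot: [-0.002, 0.221, 0.975, -0.001]
ft_force: [-0.6, -0.0, -3.9]
width: 0.03
grasp_force: 30.0
```

Call:
carry_out(plan=[0,0,0,0,0,0,0,-8,0,0,0,1,1,-21,0,0,0,1,1,-34,0,0,0,1,2,-48,0,0,0,1,3,-61,0,0,0,2,3,-74,0,0,0,2,4,-88,0,0,0,2,4,-101,0,0,0,3,5,-114,0,0,0,3,6,-128,0,0,0,3,6,-141,0,0,0,3])

```text
t: 16.1
ee_pos: [0.6063, 0.1392, 0.1159]
tcp_rot: [-0.0, 0.246, 0.969, -0.0]
ft_force: [0.2, 0.3, -2.9]
width: 0.03
grasp_force: 30.0
```

Call:
carry_out(plan=[0,-13,0,0,0,1,0,-26,0,0,0,0,-1,-38,0,0,0,-1,-1,-51,0,0,0,-1,-2,-63,0,0,0,-2,-2,-76,0,0,0,-3,-3,-88,0,0,0,-3,-3,-101,0,0,0,-4,-4,-113,0,0,0,-4,-9,-125,0,0,0,-6,-14,-137,0,0,0,-8,-19,-149,0,0,0,-9])

```text
t: 17.3
ee_pos: [0.5522, -0.0007, 0.1159]
tcp_rot: [-0.0, 0.169, 0.986, 0.0]
ft_force: [0.1, 1.3, -3.9]
width: 0.03
grasp_force: 30.0
```

```bash
python3 - <<'E'
from h import *
from station import manip
s=manip.sense();q=s["tcp_rot"];print(s["ee_pos"],np.degrees(np.arctan2(q[2]**2-q[1]**2,2*q[1]*q[2]))-180)
i=manip.get_image("scene");b=cv2.cvtColor(i["pixels"][120:330,120:420],cv2.COLOR_RGB2BGR)
cv2.imwrite("pics/s4.png",cv2.resize(b,None,fx=2,fy=2))
E
```

```text
[ 0.55221793 -0.00071636  0.11591868] -109.50081909723565
```

View pics/s4.png

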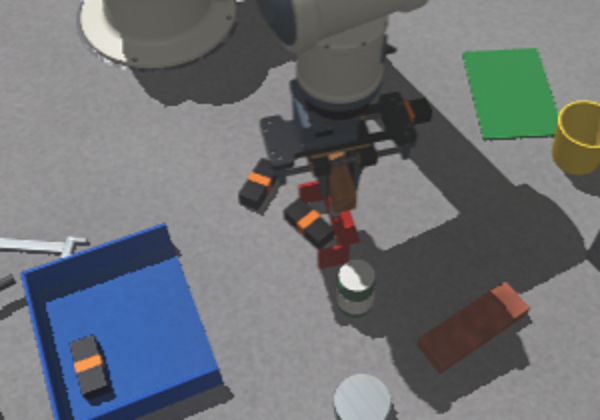

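Bar A rides in the pocket at about (310,222), turned a little. The can at (355,287) is clear, and bar B lies well inside the tray at (90,365). Continuing.

Call:
carry_out(plan=[-2,-13,0,0,0,-2,-5,-25,0,0,0,-3,-8,-38,0,0,0,-5,-11,-51,0,0,0,-6,-17,-63,0,0,0,-7,-23,-75,0,0,0,-7,-29,-87,0,0,0,-7,-35,-99,0,0,0,-7,-41,-111,0,0,0,-8,-47,-123,0,0,0,-8,-54,-135,0,0,0,-8,-60,-147,0,0,0,-9])

```text
t: 18.55
ee_pos: [0.5603, -0.1596, 0.1159]
tcp_rot: [0.0, 0.092, 0.996, -0.0]
ft_force: [-1.2, 0.2, -4.5]
width: 0.0297
grasp_force: 30.0
```

Call:
carry_out(plan=[-4,-13,0,0,0,0,-8,-25,0,0,0,0,-12,-38,0,0,0,0,-16,-51,0,0,0,-1,-20,-64,0,0,0,-1,-24,-77,0,0,0,-1,-28,-89,0,0,0,-1,-29,-102,0,0,0,-1,-30,-115,0,0,0,-1,-31,-128,0,0,0,0,-32,-141,0,0,0,0,-33,-154,0,0,0,1])

```text
t: 19.75
ee_pos: [0.5642, -0.3169, 0.1159]
tcp_rot: [-0.0, 0.101, 0.995, 0.0]
ft_force: [0.3, 2.0, -3.1]
width: 0.0303
grasp_force: 30.0
```

Call:
carry_out(plan=[0,0,0,0,0,0,0,7,0,0,0,0,0,15,0,0,0,0,0,16,-26,0,0,0,1,17,-52,0,0,0,1,18,-77,0,0,0,1,20,-102,0,0,0,1,20,-102,0,0,0,1,20,-102,0,0,0])

```text
t: 20.65
ee_pos: [0.5676, -0.295, 0.2176]
tcp_rot: [0.0, 0.1, 0.995, -0.0]
ft_force: [-0.7, 0.1, -4.2]
width: 0.0301
grasp_force: 30.0
```

```bash
cat > look.py <<'E'
from h import *
from station import manip
from plan import tray
def look():
  s=manip.sense();q=s["tcp_rot"];print(s["t"],s["ee_pos"],np.degrees(np.arctan2(q[2]**2-q[1]**2,2*q[1]*q[2]))-180)
  for n in("scene","top"):
    i=manip.get_image(n)
    c=cloud(i);h=cv2.cvtColor(i["pixels"],cv2.COLOR_RGB2HSV)
    m=(h[...,0]>4)&(h[...,0]<20)&(h[...,1]>170)&(c[...,2]<.035)&(c[...,2]>.012)&(c[...,0]<.74)&(c[...,0]>.35)
    k,l,st,ce=cv2.connectedComponentsWithStats(m.astype(np.uint8))
    for j in range(1,k):
        if st[j,4]>12: q=np.median(c[l==j],0);print(n,st[j,4],ce[j].round(),q.round(3),'tray',tray(q[:2]).round(3))
if __name__=="__main__": look()
E
python3 look.py
```

```text
20.65 [ 0.56759379 -0.29503225  0.21763514] -101.44299381165938
scene 33 [323. 174.] [0.441 0.212 0.024] tray [-0.509 -0.186]
scene 37 [250. 209.] [ 0.427 -0.05   0.023] tray [-0.249 -0.15 ]
top 50 [395. 215.] [ 0.545 -0.365  0.025] tray [0.038 0.026]
top 53 [219. 247.] [0.441 0.212 0.024] tray [-0.509 -0.187]
top 38 [300. 250.] [ 0.429 -0.05   0.026] tray [-0.249 -0.148]
```

```bash
cat > d.py <<'E'
from plan import *
def u(x,y,z,h,s): return (*untray(x/1000,y/1000),z,h,s)
L=.2175;P=.1155
s=[.5676,-.295,.2175,-101.4]
A=np.array([.4265,-.0505]);a=np.radians(-64);d=np.array([np.cos(a),np.sin(a)]);p=A-.053*d
emit([(*p,L,-64,38),(*p,L,-64,38),(*p,L,-64,38),(*p,P,-64,25),(*p,P,-64,10),
 (*(A-.044*d),P,-64,9),(.448,-.088,P,-66,14),u(-145,-30,P,-78,14),u(-90,-28,P,-96,14),u(-60,-33,P,-101,14),u(20,-35,P,-101,14),u(20,-35,P,-101,14),u(5,-35,P,-101,10),u(0,-35,L,-101,28),u(0,-35,L,-101,28)],s)
E
python3 d.py
```

```text
[24,28,0,0,0,-4,49,56,0,0,0,-8,73,85,0,0,0,-12,97,113,0,0,0,-17,122,141,0,0,0,-21,146,169,0,0,0,-25,170,197,0,0,0,-29,195,226,0,0,0,-33,219,254,0,0,0,-37,219,254,0,0,0,-37,219,254,0,0,0,-37,219,254,20,0,0,-37]
[0,0,21,0,0,0,0,0,41,0,0,0,0,0,62,0,0,0,0,0,82,0,0,0,0,0,82,0,0,0,0,-9,82,0,0,0,-1,-22,82,0,0,0,-1,-34,82,0,0,0,-2,-47,82,0,0,0,-2,-59,82,0,0,1,-3,-71,82,0,0,1,-3,-84,82,0,0,1]
[-1,-12,0,0,0,1,-5,-25,0,0,0,2,-8,-37,0,0,0,3,-12,-49,0,0,0,5,-16,-62,0,0,0,6,-20,-74,0,0,0,7,-24,-86,0,0,0,9,-27,-99,0,0,0,10,-31,-111,0,0,0,11,-35,-123,0,0,0,13,-27,-135,0,0,0,17,-20,-146,0,0,0,22]
[3,-14,0,0,0,4,6,-27,0,0,0,9,10,-37,0,0,0,10,14,-46,0,0,0,12,18,-55,0,0,0,14,21,-68,0,0,0,14,24,-81,0,0,0,14,28,-94,0,0,0,14,31,-107,0,0,0,14,35,-120,0,0,0,14,38,-133,0,0,0,14,38,-133,0,0,0,14]
[0,8,0,0,0,0,0,15,0,0,0,0,0,16,-26,0,0,0,0,18,-51,0,0,0,1,19,-76,0,0,0,1,20,-102,0,0,0,1,20,-102,0,0,0]
clear mm {'jar': 21, 'can': 108, 'pail': 370, 'gauge': 164, 'maxx': np.float64(0.591), 'tray y': 16, 'tray x': 35}
end [0.4921, -0.3164, 0.2175, -101.4] rows 55
```

Call:
carry_out(plan=[24,28,0,0,0,-4,49,56,0,0,0,-8,73,85,0,0,0,-12,97,113,0,0,0,-17,122,141,0,0,0,-21,146,169,0,0,0,-25,170,197,0,0,0,-29,195,226,0,0,0,-33,219,254,0,0,0,-37,219,254,0,0,0,-37,219,254,0,0,0,-37,219,254,20,0,0,-37])

```text
t: 21.95
ee_pos: [0.4053, -0.004, 0.1988]
tcp_rot: [0.002, -0.22, 0.975, -0.001]
ft_force: [0.5, 0.1, -5.2]
width: 0.0302
grasp_force: 30.0
```

```bash
python3 look.py
```

```text
21.95 [ 0.40529273 -0.0040444   0.19878547] -64.53751404863218
scene 23 [251. 210.] [ 0.431 -0.047  0.023] tray [-0.253 -0.147]
scene 22 [172. 294.] [ 0.544 -0.352  0.024] tray [0.026 0.022]
scene 35 [161. 304.] [ 0.553 -0.386  0.023] tray [0.057 0.038]
top 113 [396. 214.] [ 0.546 -0.371  0.024] tray [0.043 0.028]
top 45 [219. 247.] [0.441 0.212 0.024] tray [-0.509 -0.187]
```

A and B are both in the tray, at (26,22) and (57,38) mm. Now sweeping D.

Call:
carry_out(plan=[0,0,21,0,0,0,0,0,41,0,0,0,0,0,62,0,0,0,0,0,82,0,0,0,0,0,82,0,0,0,0,-9,82,0,0,0,-1,-22,82,0,0,0,-1,-34,82,0,0,0,-2,-47,82,0,0,0,-2,-59,82,0,0,1,-3,-71,82,0,0,1,-3,-84,82,0,0,1])

```text
t: 23.25
ee_pos: [0.4429, -0.0789, 0.116]
tcp_rot: [-0.0, -0.212, 0.977, 0.0]
ft_force: [-0.2, 1.3, -3.3]
width: 0.0299
grasp_force: 30.0
```

Call:
carry_out(plan=[-1,-12,0,0,0,1,-5,-25,0,0,0,2,-8,-37,0,0,0,3,-12,-49,0,0,0,5,-16,-62,0,0,0,6,-20,-74,0,0,0,7,-24,-86,0,0,0,9])

```text
t: 23.95
ee_pos: [0.5007, -0.147, 0.1159]
tcp_rot: [-0.0, -0.134, 0.991, 0.0]
ft_force: [-1.0, 1.4, -2.3]
width: 0.03
grasp_force: 30.0
```

```bash
python3 - <<'E'
from h import *
from station import manip
i=manip.get_image("scene");b=cv2.cvtColor(i["pixels"][120:330,100:400],cv2.COLOR_RGB2BGR)
cv2.imwrite("pics/s5.png",cv2.resize(b,None,fx=2,fy=2))
E
```

```text
(no output)
```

View pics/s5.png

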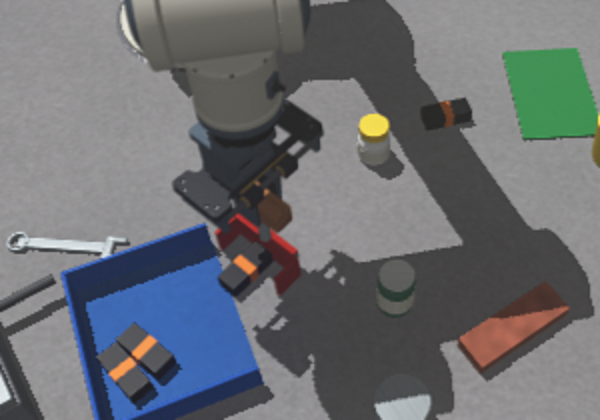

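Bar D sits in the pocket at about (245,268), about to cross the mouth. A and B lie together at the tray's back, at (125,360). Continuing.

Call:
carry_out(plan=[-2,-12,0,0,0,1,-4,-24,0,0,0,2,-7,-36,0,0,0,4,3,-47,0,0,0,8,12,-57,0,0,0,13])

```text
t: 24.5
ee_pos: [0.504, -0.2056, 0.1159]
tcp_rot: [0.0, -0.02, 1.0, -0.0]
ft_force: [-0.2, 0.2, -3.2]
width: 0.03
grasp_force: 30.0
```

```bash
cat > d2.py <<'E'
from plan import *
from station import manip
def u(x,y,z,h,s): return (*untray(x/1000,y/1000),z,h,s)
L=.2175;P=.1158
s=manip.sense();q=s["tcp_rot"];h=np.degrees(np.arctan2(q[2]**2-q[1]**2,2*q[1]*q[2]))-180
s=[*s["ee_pos"],h];print(s,tray(s[:2]))
emit([u(-90,-25,P,-98,14),u(-60,-31,P,-101,14),u(20,-35,P,-101,14),u(20,-35,P,-101,14),u(5,-35,P,-101,10),u(0,-35,L,-101,28),u(0,-35,L,-101,28)],s)
E
python3 d2.py
```

```text
[np.float64(0.5039524074666201), np.float64(-0.20556083289592633), np.float64(0.11594822345595023), np.float64(-87.7508556315294)] [-0.11088379 -0.04503259]
[-5,-8,0,0,0,3,-10,-17,0,0,0,7,-15,-25,0,0,0,10,-10,-34,0,0,0,11,-6,-43,0,0,0,12,-2,-53,0,0,0,13,2,-66,0,0,0,13,5,-78,0,0,0,13,9,-91,0,0,0,13,13,-104,0,0,0,13,17,-117,0,0,0,13,20,-130,0,0,0,13]
[0,0,0,0,0,0,0,8,0,0,0,0,0,15,0,0,0,0,0,16,-25,0,0,0,0,18,-51,0,0,0,0,19,-76,0,0,0,0,20,-102,0,0,0,0,20,-102,0,0,0]
clear mm {'jar': 235, 'can': 159, 'pail': 535, 'gauge': 193, 'tray y': 8, 'tray x': 35, 'maxx': np.float64(0.579)}
end [0.4928, -0.3166, 0.2179, -100.7509] rows 20
```

Call:
carry_out(plan=[-5,-8,0,0,0,3,-10,-17,0,0,0,7,-15,-25,0,0,0,10,-10,-34,0,0,0,11,-6,-43,0,0,0,12,-2,-53,0,0,0,13,2,-66,0,0,0,13,5,-78,0,0,0,13,9,-91,0,0,0,13,13,-104,0,0,0,13,17,-117,0,0,0,13,20,-130,0,0,0,13])

```text
t: 25.7
ee_pos: [0.4884, -0.3347, 0.1163]
tcp_rot: [-0.0, 0.091, 0.996, 0.001]
ft_force: [-1.2, 12.0, 5.5]
width: 0.0405
grasp_force: 30.0
```

Call:
carry_out(plan=[0,0,0,0,0,0,0,8,0,0,0,0,0,15,0,0,0,0,0,16,-25,0,0,0,0,18,-51,0,0,0,0,19,-76,0,0,0,0,20,-102,0,0,0,0,20,-102,0,0,0,0,20,-102,0,0,0])

```text
t: 26.6
ee_pos: [0.4926, -0.3162, 0.2178]
tcp_rot: [0.0, 0.092, 0.996, -0.0]
ft_force: [0.6, 1.0, -4.4]
width: 0.0382
grasp_force: 30.0
```

```bash
python3 look.py; cat > c.py <<'E'
from plan import *
from station import manip
def u(x,y,z,h,s): return (*untray(x/1000,y/1000),z,h,s)
L=.2175;P=.1157
s=manip.sense();q=s["tcp_rot"];h=np.degrees(np.arctan2(q[2]**2-q[1]**2,2*q[1]*q[2]))-180
s=[*s["ee_pos"][:2],.2175,h]
C=np.array([.441,.2118]);a=np.radians(-15);d=np.array([np.cos(a),np.sin(a)]);p=C-.033*d
emit([(.40,-.1,L,-60,40),(*p,L,-15,40),(*p,L,-15,38),(*p,L,-15,38),(*p,P,-15,25),(*p,P,-15,10),
 (*(C-.022*d),P,-15,9),(.50,.206,P,-20,14),(.545,.178,P,-55,12),(.562,.12,P,-88,12),(.553,.02,P,-97,14),(.546,-.05,P,-101,14),u(-80,-20,P,-101,14),u(-10,-30,P,-101,14),u(-10,-30,P,-101,14),u(-25,-30,P,-101,10),u(-30,-30,L,-101,28),u(-30,-30,L,-101,28)],s)
E
python3 c.py
```

```text
26.6 [ 0.49258533 -0.31616496  0.2177869 ] -100.50503376686572
scene 32 [323. 174.] [0.44  0.212 0.024] tray [-0.509 -0.187]
top 53 [219. 247.] [0.441 0.212 0.024] tray [-0.509 -0.187]
[22,33,0,0,0,-7,43,65,0,0,0,-14,65,98,0,0,0,-20,87,130,0,0,0,-27,108,163,0,0,0,-34,130,195,0,0,0,-41,135,230,0,0,0,-46,141,265,0,0,0,-51,146,301,0,0,0,-56,152,336,0,0,0,-61,157,371,0,0,0,-66,163,406,0,0,0,-71]
[-32,17,0,0,0,-5,-63,33,0,0,0,-10,-95,50,0,0,0,-15,-95,50,0,0,0,-15,-95,50,0,0,0,-15,-95,50,20,0,0,-15,-95,50,41,0,0,-15,-95,50,61,0,0,-15,-95,50,81,0,0,-15,-95,50,102,0,0,-15,-95,50,102,0,0,-15,-96,45,102,0,0,-15]
[0,-6,0,0,0,0,-1,-19,0,0,0,1,-3,-33,0,0,0,2,-4,-46,0,0,0,3,-6,-60,0,0,0,4,-7,-73,0,0,0,5,-9,-87,0,0,0,5,-6,-97,0,0,0,12,-2,-107,0,0,0,19,1,-117,0,0,0,26,4,-127,0,0,0,33,7,-137,0,0,0,40]
[3,-10,0,0,0,6,7,-19,0,0,0,11,10,-29,0,0,0,17,13,-38,0,0,0,22,16,-48,0,0,0,28,20,-57,0,0,0,33,28,-67,0,0,0,35,36,-76,0,0,0,36,44,-86,0,0,0,37,52,-95,0,0,0,38,61,-105,0,0,0,39,69,-114,0,0,0,40]
[0,-13,0,0,0,1,0,-25,0,0,0,2,0,-37,0,0,0,3,0,-49,0,0,0,4,1,-60,0,0,0,4,1,-72,0,0,0,5,1,-84,0,0,0,6,1,-96,0,0,0,6,2,-109,0,0,0,6,3,-123,0,0,0,6,3,-137,0,0,0,6,4,-150,0,0,0,6]
[-1,-14,0,0,0,0,-2,-28,0,0,0,0,-3,-41,0,0,0,0,-4,-55,0,0,0,0,-4,-69,0,0,0,0,-5,-83,0,0,0,0,-6,-96,0,0,0,0,-7,-110,0,0,0,0,-8,-124,0,0,0,0,-9,-137,0,0,0,0,-7,-149,0,0,0,0,-5,-161,0,0,0,0]
[2,-11,0,0,0,0,3,-23,0,0,0,0,5,-35,0,0,0,0,7,-46,0,0,0,0,7,-46,0,0,0,0,7,-39,0,0,0,0,7,-31,0,0,0,0,7,-30,-26,0,0,0,7,-29,-51,0,0,0,7,-27,-77,0,0,0,7,-26,-102,0,0,0,7,-26,-102,0,0,0]
clear mm {'jar': 40, 'can': 27, 'pail': 127, 'gauge': 145, 'maxx': np.float64(0.623), 'tray y': 21, 'tray x': 65}
end [0.5031, -0.2876, 0.2175, -100.5076] rows 84
```

The finger opening went from 30 to 38 mm, so the pusher may have tilted in the grip. I'll look.

```bash
python3 - <<'E'
from h import *
from station import manip
i=manip.get_image("scene");b=cv2.cvtColor(i["pixels"][190:380,60:330],cv2.COLOR_RGB2BGR)
w=manip.get_image("wrist");w=cv2.cvtColor(w["pixels"],cv2.COLOR_RGB2BGR)
cv2.imwrite("pics/s6.png",np.hstack([cv2.resize(b,(400,281)),cv2.resize(w,(375,281))]))
s=manip.sense();print(s["width"],s["torque"],s["ft_force"])
from plan import cloud
c=cloud(i);h=cv2.cvtColor(i["pixels"],cv2.COLOR_RGB2HSV)
m=((h[...,0]<4)|(h[...,0]>175))&(h[...,1]>140)&(c[...,2]>.05)&(np.hypot(c[...,0]-.49,c[...,1]+.316)<.15)
q=c[m];print(len(q),q.min(0),q.max(0),q.mean(0))
E
```

```text
0.03825868297572413 [ 0.02985069 -0.18301294 -0.04494278] [ 0.6756419   0.57471105 -4.29559966]
392 [ 0.43850643 -0.33149252  0.102535  ] [ 0.55699237 -0.24190457  0.15770839] [ 0.49967345 -0.27110562  0.13085402]
```

View pics/s6.png

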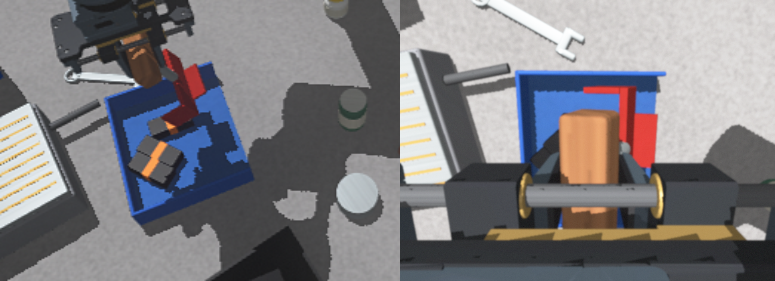

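The scene half shows the pusher's blade swung back by roughly 20° in the grip, because D was pushed end-on into the back wall. D, A and B are all in the tray. I'll measure the tilt from the block's top face in the wrist depth, then set the pusher down upright and re-grip.

```bash
cat > tilt.py <<'E'
from h import *
from station import manip
w=manip.get_image("wrist");d=w["depth"];K=w["camera_matrix"];v,u=np.mgrid[:420,:560]
c=(np.stack([(u-K[0,2])/K[0,0]*d,-(v-K[1,2])/K[1,1]*d,-d,np.ones_like(d)],-1)@np.asarray(w["hand_eye"]).T)[...,:3]
h=cv2.cvtColor(w["pixels"],cv2.COLOR_RGB2HSV)
m=(d>0)&(h[...,0]>4)&(h[...,0]<18)&(h[...,1]>80)&(abs(c[...,1])<.035)&(c[...,2]>-.06)&(c[...,2]<.02)&(u>210)&(u<330)
m=cv2.erode(m.astype(np.uint8),np.ones((5,5)))>0
q=c[m];print(len(q),q.min(0).round(3),q.max(0).round(3))
# robust plane z=ax+by+c: split by column bins (tool y)
for lo in np.arange(-.03,.03,.005):
    k=q[(q[:,1]>=lo)&(q[:,1]<lo+.005)]
    if len(k)>30: print(round(lo,3),len(k),np.percentile(k[:,2],[10,50,90]).round(4))
E
python3 tilt.py
python3 - <<'E'
from h import *
from station import manip
# red points in scene view, expressed in frame (back, left, z) about TCP
i=manip.get_image("scene");c=cloud(i);s=manip.sense();h=cv2.cvtColor(i["pixels"],cv2.COLOR_RGB2HSV)
R_=rot(s["tcp_rot"]);t=R_.inv().apply(c.reshape(-1,3)-s["ee_pos"]).reshape(c.shape)
m=((h[...,0]<4)|(h[...,0]>175))&(h[...,1]>140)&(c[...,2]>.05)&(abs(t[...,0])<.07)&(abs(t[...,1])<.12)&(abs(t[...,2])<.15)
q=t[m];np.save("red.npy",q)
for lo in np.arange(.03,.14,.01):
    k=q[(q[:,2]>=lo)&(q[:,2]<lo+.01)]
    if len(k): print(round(lo,3),len(k),'x',k[:,0].min().round(3),k[:,0].max().round(3),'y',np.percentile(k[:,1],[0,50,100]).round(3))
E
```

```text
9854 [-0.032 -0.019 -0.04 ] [ 0.049  0.017 -0.013]
-0.02 752 [-0.0318 -0.0309 -0.0298]
-0.015 1430 [-0.0335 -0.0324 -0.0313]
-0.01 1493 [-0.0353 -0.0342 -0.033 ]
-0.005 1620 [-0.0372 -0.0361 -0.0346]
0.0 1684 [-0.0388 -0.0378 -0.0365]
0.005 1438 [-0.0387 -0.0373 -0.0335]
0.01 1150 [-0.0314 -0.026  -0.0206]
0.015 287 [-0.019  -0.0173 -0.0148]
0.05 4 x 0.026 0.055 y [0.028 0.029 0.03 ]
0.06 90 x -0.057 0.06 y [0.011 0.03  0.036]
0.07 34 x -0.058 0.056 y [-0.005  0.036  0.041]
0.08 26 x -0.058 0.059 y [-0.002  0.041  0.07 ]
0.09 218 x -0.058 0.06 y [0.008 0.057 0.07 ]
0.1 19 x -0.057 0.047 y [0.009 0.047 0.053]
0.11 5 x -0.058 -0.056 y [0.008 0.013 0.022]
```

The top face slopes 19° (front side low), so a +19° turn about tool x makes the pusher upright. I'll set it down on the open bench at about (0.55, 0.10).

Call:
carry_out(plan=[2,38,0,2,0,0,4,76,0,4,0,0,5,114,0,6,0,0,7,152,0,8,0,0,9,191,0,10,0,0,11,229,0,12,0,0,12,267,0,14,0,0,14,305,0,16,0,0,16,344,0,18,0,0,17,382,0,19,0,0,19,420,0,19,0,0,19,420,0,19,0,0])

```text
t: 28.1
ee_pos: [0.5513, 0.1053, 0.217]
tcp_rot: [-0.015, 0.088, 0.982, -0.164]
ft_force: [-0.7, -1.0, -4.3]
width: 0.0299
grasp_force: 30.0
```

Call:
carry_out(plan=[0,6,19,0,0,0,0,13,38,0,0,0,0,20,57,0,0,0,0,26,76,0,0,0,0,31,90,0,0,0,0,33,95,0,0,0,0,33,95,0,0,0,0,33,95,0,0,0])

```text
t: 28.9
ee_pos: [0.5516, 0.1003, 0.1183]
tcp_rot: [-0.014, 0.09, 0.982, -0.165]
ft_force: [-0.9, -4.2, 11.3]
width: 0.03
grasp_force: 30.0
```

```bash
python3 - <<'E'
from h import *
from station import manip
s=manip.sense();print(s["ee_pos"],s["tcp_rot"],s["ft_force"],s["width"])
i=manip.get_image("scene");b=cv2.cvtColor(i["pixels"][110:290,160:430],cv2.COLOR_RGB2BGR)
cv2.imwrite("pics/s7.png",cv2.resize(b,None,fx=2.8,fy=2.8))
E
```

```text
[0.55161113 0.10028239 0.11833609] [-0.01427219  0.09028834  0.9820431  -0.16503233] [-0.94899756 -4.24345076 11.32873079] 0.029981912199501855
```

View pics/s7.png

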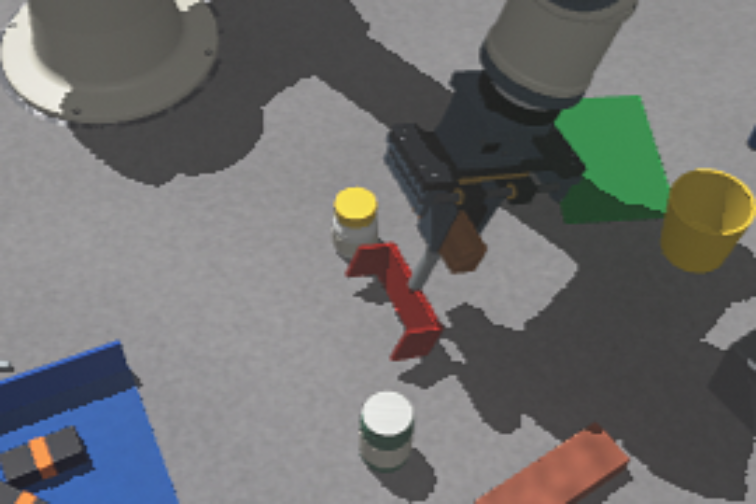

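The opening is back to 30 mm: the block re-seated flush in the pads during the move, so the pusher now leans the other way with my tilt. The view shows its heel touching and the blade raised. I'll lift, level the tool and re-measure.

Call:
carry_out(plan=[0,-10,-28,0,0,0,0,-17,-50,0,0,0,0,-17,-50,-6,0,0,0,-17,-50,-13,0,0,0,-17,-50,-19,0,0,0,-17,-50,-19,0,0,0,-17,-50,-19,0,0])

```text
t: 29.65
ee_pos: [0.5508, 0.1004, 0.1701]
tcp_rot: [-0.0, 0.092, 0.996, -0.001]
ft_force: [1.4, -0.3, -3.9]
width: 0.0302
grasp_force: 30.0
```

```bash
python3 tilt.py; python3 look.py
```

```text
8621 [-0.024 -0.015 -0.034] [ 0.049  0.014 -0.01 ]
-0.015 1312 [-0.0327 -0.0318 -0.0306]
-0.01 1625 [-0.0329 -0.032  -0.0309]
-0.005 1582 [-0.0329 -0.032  -0.0309]
0.0 1649 [-0.0329 -0.032  -0.0309]
0.005 1562 [-0.033  -0.0321 -0.0311]
0.01 891 [-0.0325 -0.0315 -0.0304]
29.7 [0.55085318 0.10112702 0.17001198] -100.5272844761291
top 108 [397. 216.] [ 0.538 -0.373  0.025] tray [0.046 0.021]
top 52 [382. 232.] [ 0.487 -0.322  0.025] tray [ 0.006 -0.04 ]
top 21 [220. 246.] [0.444 0.209 0.024] tray [-0.506 -0.183]
```

The pusher is upright and flush again. It sits 4 mm lower in the grip, so its lower edge is 117 mm below the TCP. D is in the tray at (6,-40), so bar C goes in the other lane with a short stroke.

```bash
cat > c.py <<'E'
import plan;plan.G=.117
from plan import *
def u(x,y,z,h,s): return (*untray(x/1000,y/1000),z,h,s)
L=.22;P=.12
s=[.5508,.1009,.170,-100.5]
C=np.array([.441,.2118]);a=np.radians(-15);d=np.array([np.cos(a),np.sin(a)]);p=C-.033*d
emit([(.5508,.1009,L,-100.5,25),(*p,L,-15,40),(*p,L,-15,38),(*p,L,-15,38),(*p,P,-15,25),(*p,P,-15,10),
 (*(C-.022*d),P,-15,9),(.50,.206,P,-20,14),(.545,.178,P,-55,12),(.562,.12,P,-88,12),(.553,.02,P,-97,14),(.546,-.05,P,-101,14),u(-105,37,P,-101,14),u(-75,38,P,-101,14),u(-75,38,P,-101,14),u(-90,38,P,-101,10),u(-95,38,L,-101,28),u(-95,38,L,-101,28)],s)
E
python3 c.py
```

```text
[0,0,-25,0,0,0,0,0,-50,0,0,0,15,8,-50,0,0,-8,29,17,-50,0,0,-16,44,25,-50,0,0,-23,59,33,-50,0,0,-31,73,42,-50,0,0,-39,88,50,-50,0,0,-47,102,58,-50,0,0,-54,117,67,-50,0,0,-62,132,75,-50,0,0,-70,146,83,-50,0,0,-78]
[-5,17,0,0,0,-8,-5,17,0,0,0,-8,-5,17,0,0,0,-8,-5,17,25,0,0,-8,-5,17,50,0,0,-8,-5,17,75,0,0,-8,-5,17,100,0,0,-8,-5,17,100,0,0,-8,-6,11,100,0,0,-8,-7,6,100,0,0,-8,-10,-7,100,0,0,-7,-13,-21,100,0,0,-6]
[-2,-13,0,0,0,1,-4,-26,0,0,0,2,-6,-40,0,0,0,3,-8,-53,0,0,0,4,-6,-63,0,0,0,10,-3,-74,0,0,0,18,0,-84,0,0,0,24,3,-94,0,0,0,32,6,-104,0,0,0,38,14,-110,0,0,0,44,23,-115,0,0,0,50,31,-121,0,0,0,55]
[1,-10,0,0,0,6,1,-20,0,0,0,11,2,-30,0,0,0,16,7,-42,0,0,0,18,12,-53,0,0,0,19,17,-65,0,0,0,20,22,-76,0,0,0,21,27,-88,0,0,0,22,32,-99,0,0,0,23,37,-111,0,0,0,24,42,-122,0,0,0,26,47,-133,0,0,0,26]
[-1,-11,0,0,0,1,-1,-23,0,0,0,2,-1,-35,0,0,0,2,-2,-46,0,0,0,3,-2,-58,0,0,0,4,-7,-71,0,0,0,4,-11,-84,0,0,0,4,-16,-98,0,0,0,4,-21,-111,0,0,0,4,-25,-124,0,0,0,4,-30,-137,0,0,0,4,-34,-150,0,0,0,4]
[-6,-13,0,0,0,0,-11,-26,0,0,0,0,-17,-38,0,0,0,0,-23,-51,0,0,0,0,-28,-64,0,0,0,0,-34,-77,0,0,0,0,-34,-87,0,0,0,0,-34,-97,0,0,0,0,-35,-107,0,0,0,0,-35,-107,0,0,0,0,-35,-99,0,0,0,0,-35,-92,0,0,0,0]
[0,2,-25,0,0,0,0,3,-50,0,0,0,0,4,-75,0,0,0,0,5,-100,0,0,0,0,5,-100,0,0,0]
clear mm {'jar': 27, 'can': 27, 'pail': 127, 'gauge': 121, 'maxx': np.float64(0.642), 'tray y': 13, 'tray x': 130}
end [0.5827, -0.2374, 0.22, -101.5] rows 77
```

Call:
carry_out(plan=[0,0,-25,0,0,0,0,0,-50,0,0,0,15,8,-50,0,0,-8,29,17,-50,0,0,-16,44,25,-50,0,0,-23,59,33,-50,0,0,-31,73,42,-50,0,0,-39,88,50,-50,0,0,-47,102,58,-50,0,0,-54,117,67,-50,0,0,-62,132,75,-50,0,0,-70,146,83,-50,0,0,-78])

```text
t: 31.0
ee_pos: [0.4216, 0.2106, 0.22]
tcp_rot: [-0.001, -0.559, 0.829, -0.0]
ft_force: [-0.3, -0.3, -4.1]
width: 0.0299
grasp_force: 30.0
```

Call:
carry_out(plan=[-5,17,0,0,0,-8,-5,17,0,0,0,-8,-5,17,0,0,0,-8])

```text
t: 31.3
ee_pos: [0.4085, 0.2213, 0.2201]
tcp_rot: [-0.0, -0.612, 0.791, -0.0]
ft_force: [-1.0, -0.2, -4.1]
width: 0.0299
grasp_force: 30.0
```

Call:
carry_out(plan=[0,0,25,0,0,0,0,0,50,0,0,0,0,0,75,0,0,0,0,0,100,0,0,0,0,0,100,0,0,0,0,-6,100,0,0,0,0,-11,100,0,0,0,-2,-24,100,0,0,1,-3,-38,100,0,0,2])

```text
t: 32.2
ee_pos: [0.4478, 0.2142, 0.121]
tcp_rot: [0.001, -0.598, 0.802, -0.0]
ft_force: [-1.1, 1.0, -3.5]
width: 0.0296
grasp_force: 30.0
```

Call:
carry_out(plan=[-2,-13,0,0,0,1,-4,-26,0,0,0,2,-6,-40,0,0,0,3,-8,-53,0,0,0,4,-6,-63,0,0,0,10,-3,-74,0,0,0,18,0,-84,0,0,0,24,3,-94,0,0,0,32,6,-104,0,0,0,38,14,-110,0,0,0,44,23,-115,0,0,0,50,31,-121,0,0,0,55])

```text
t: 33.4
ee_pos: [0.5542, 0.1495, 0.1201]
tcp_rot: [0.0, -0.158, 0.987, 0.0]
ft_force: [0.6, 0.3, -3.9]
width: 0.0299
grasp_force: 30.0
```

```bash
python3 look.py; python3 - <<'E'
from h import *
from station import manip
i=manip.get_image("scene");b=cv2.cvtColor(i["pixels"][110:350,60:430],cv2.COLOR_RGB2BGR)
cv2.imwrite("pics/s8.png",cv2.resize(b,None,fx=2,fy=2))
E
```

```text
33.4 [0.55424038 0.14952098 0.12007132] -71.79695667703862
scene 23 [325. 213.] [0.565 0.125 0.024] tray [-0.447 -0.049]
scene 15 [174. 269.] [ 0.483 -0.318  0.024] tray [ 0.003 -0.044]
top 105 [397. 216.] [ 0.539 -0.372  0.025] tray [0.046 0.021]
top 52 [382. 232.] [ 0.487 -0.322  0.026] tray [ 0.007 -0.04 ]
```

View pics/s8.png

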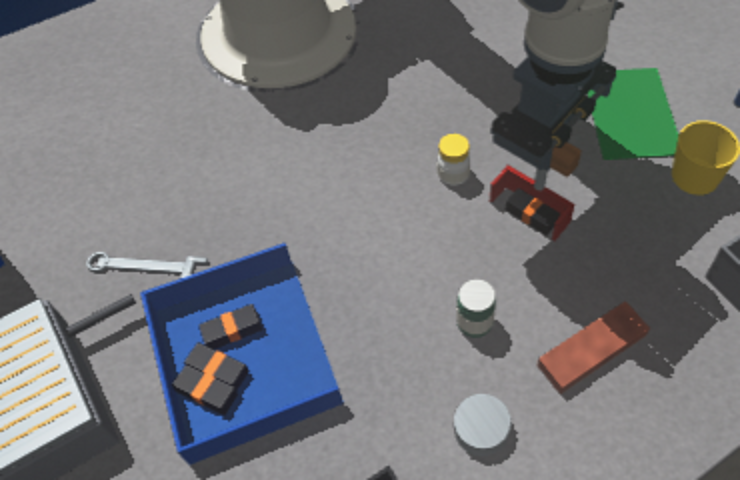

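Bar C sits flush in the pocket at (533,210), with the jar and can undisturbed. The +y side of the tray is open for it. Continuing.

Call:
carry_out(plan=[1,-10,0,0,0,6,1,-20,0,0,0,11,2,-30,0,0,0,16,7,-42,0,0,0,18,12,-53,0,0,0,19,17,-65,0,0,0,20,22,-76,0,0,0,21,27,-88,0,0,0,22,32,-99,0,0,0,23,37,-111,0,0,0,24,42,-122,0,0,0,26,47,-133,0,0,0,26])

```text
t: 34.75
ee_pos: [0.5509, 0.0079, 0.1202]
tcp_rot: [-0.0, 0.066, 0.998, 0.0]
ft_force: [1.4, 0.7, -3.7]
width: 0.0297
grasp_force: 30.0
```

Call:
carry_out(plan=[-1,-11,0,0,0,1,-1,-23,0,0,0,2,-1,-35,0,0,0,2,-2,-46,0,0,0,3,-2,-58,0,0,0,4,-7,-71,0,0,0,4,-11,-84,0,0,0,4,-16,-98,0,0,0,4,-21,-111,0,0,0,4,-25,-124,0,0,0,4,-30,-137,0,0,0,4,-34,-150,0,0,0,4])

```text
t: 35.95
ee_pos: [0.5654, -0.1454, 0.1201]
tcp_rot: [-0.0, 0.1, 0.995, 0.0]
ft_force: [-0.2, 0.9, -4.3]
width: 0.0297
grasp_force: 30.0
```

Call:
carry_out(plan=[-6,-13,0,0,0,0,-11,-26,0,0,0,0,-17,-38,0,0,0,0,-23,-51,0,0,0,0,-28,-64,0,0,0,0,-34,-77,0,0,0,0,-34,-87,0,0,0,0,-34,-97,0,0,0,0,-35,-107,0,0,0,0,-35,-117,0,0,0,0,-35,-122,0,0,0,0,-35,-122,0,0,0,0])

```text
t: 37.15
ee_pos: [0.5749, -0.2715, 0.1202]
tcp_rot: [0.0, 0.101, 0.995, -0.0]
ft_force: [0.4, 0.0, -3.9]
width: 0.0303
grasp_force: 30.0
```

```bash
python3 look.py
```

```text
37.15 [ 0.57490427 -0.27150387  0.12018114] -101.54091974165571
scene 15 [169. 267.] [ 0.471 -0.327  0.024] tray [ 0.014 -0.054]
scene 17 [170. 275.] [ 0.492 -0.333  0.024] tray [ 0.017 -0.032]
scene 80 [164. 296.] [ 0.535 -0.37   0.024] tray [0.045 0.017]
scene 46 [198. 290.] [ 0.571 -0.293  0.024] tray [-0.038  0.038]
top 64 [394. 219.] [ 0.529 -0.362  0.025] tray [0.038 0.01 ]
```

All four bars are in the tray. I'll back off, lift and return to the pad.

```bash
cat > e.py <<'E'
import plan;plan.G=.117
from plan import *
def u(x,y,z,h,s): return (*untray(x/1000,y/1000),z,h,s)
L=.222
s=[.5749,-.2717,.120,-101.5]
b=(.5777,-.257)
p=(.4935,.390)
emit([(*b,.12,-101.5,8),(*b,L,-101.5,26),(*p,L,-120,38),(*p,L,-120,38),(*p,L,-120,38),(*p,.135,-120,25),(*p,.122,-120,5),(*p,.122,-120,5),(*p,.122,-120,5)],s)
E
python3 e.py
```

```text
[0,7,0,0,0,0,0,15,0,0,0,0,0,15,-25,0,0,0,0,15,-51,0,0,0,0,15,-77,0,0,0,0,15,-102,0,0,0,12,49,-102,0,0,1,24,84,-102,0,0,2,35,118,-102,0,0,3,47,152,-102,0,0,4,59,186,-102,0,0,5,71,221,-102,0,0,6]
[15,33,0,0,0,1,30,65,0,0,0,2,45,98,0,0,0,3,61,131,0,0,0,4,76,164,0,0,0,5,91,197,0,0,0,6,107,230,0,0,0,7,122,263,0,0,0,8,137,296,0,0,0,9,152,328,0,0,0,10,168,361,0,0,0,11,183,394,0,0,0,12]
[0,0,0,0,0,0,0,0,0,0,0,0,0,0,22,0,0,0,0,0,43,0,0,0,0,0,65,0,0,0,0,0,87,0,0,0,0,0,91,0,0,0,0,0,96,0,0,0,0,0,100,0,0,0,0,0,100,0,0,0,0,0,100,0,0,0]
clear mm {'jar': 238, 'can': 174, 'pail': 65, 'gauge': 166, 'tray y': 14, 'tray x': 114, 'maxx': np.float64(0.636)}
end [0.4933, 0.3898, 0.122, -119.5] rows 35
```

Call:
carry_out(plan=[0,7,0,0,0,0,0,15,0,0,0,0,0,15,-25,0,0,0,0,15,-51,0,0,0,0,15,-77,0,0,0,0,15,-102,0,0,0,12,49,-102,0,0,1,24,84,-102,0,0,2,35,118,-102,0,0,3,47,152,-102,0,0,4,59,186,-102,0,0,5,71,221,-102,0,0,6])

```text
t: 38.45
ee_pos: [0.549, -0.0377, 0.2223]
tcp_rot: [0.0, 0.152, 0.988, 0.0]
ft_force: [0.8, 0.9, -4.7]
width: 0.0298
grasp_force: 30.0
```

Call:
carry_out(plan=[15,33,0,0,0,1,30,65,0,0,0,2,45,98,0,0,0,3,61,131,0,0,0,4,76,164,0,0,0,5,91,197,0,0,0,6,107,230,0,0,0,7,122,263,0,0,0,8,137,296,0,0,0,9,152,328,0,0,0,10,168,361,0,0,0,11,183,394,0,0,0,12])

```text
t: 39.65
ee_pos: [0.4922, 0.3929, 0.2222]
tcp_rot: [-0.0, 0.255, 0.967, -0.0]
ft_force: [1.0, 1.3, -5.2]
width: 0.0296
grasp_force: 30.0
```

Call:
carry_out(plan=[0,0,0,0,0,0,0,0,0,0,0,0,0,0,22,0,0,0,0,0,43,0,0,0,0,0,65,0,0,0,0,0,87,0,0,0,0,0,91,0,0,0,0,0,96,0,0,0,0,0,100,0,0,0,0,0,100,0,0,0])

```text
t: 40.65
ee_pos: [0.4938, 0.3908, 0.1226]
tcp_rot: [0.0, 0.255, 0.967, 0.0]
ft_force: [-0.6, 0.5, -3.5]
width: 0.0297
grasp_force: 30.0
```

```bash
python3 look.py; python3 tilt.py
```

```text
40.65 [0.49378797 0.39080632 0.12258062] -119.51346503838843
scene 47 [169. 271.] [ 0.479 -0.331  0.023] tray [ 0.017 -0.045]
scene 107 [163. 298.] [ 0.542 -0.375  0.024] tray [0.048 0.024]
scene 51 [198. 289.] [ 0.571 -0.292  0.023] tray [-0.039  0.037]
top 53 [372. 207.] [ 0.569 -0.29   0.025] tray [-0.04   0.035]
top 107 [397. 216.] [ 0.538 -0.372  0.024] tray [0.046 0.02 ]
top 53 [385. 234.] [ 0.48  -0.332  0.025] tray [ 0.018 -0.044]
8679 [-0.024 -0.015 -0.034] [ 0.049  0.014 -0.012]
-0.015 1265 [-0.0325 -0.0317 -0.0308]
-0.01 1535 [-0.0328 -0.032  -0.031 ]
-0.005 1545 [-0.0328 -0.032  -0.031 ]
0.0 1631 [-0.0328 -0.032  -0.0309]
0.005 1651 [-0.0328 -0.032  -0.0311]
0.01 1052 [-0.0324 -0.0315 -0.0304]
```

Force is still just the pusher's weight, so I'll ease it down 1 mm at a time to make contact.

Call:
carry_out(plan=[0,0,1,0,0,0,0,0,2,0,0,0,0,0,2,0,0,0])

```text
t: 41.1
ee_pos: [0.4937, 0.391, 0.1205]
tcp_rot: [0.0, 0.255, 0.967, 0.0]
ft_force: [-0.7, -0.3, 0.6]
width: 0.0295
grasp_force: 30.0
```

Call:
carry_out(plan=[0,0,0,0,0,0,0,0,0,0,0,0,0,0,0,0,0,0,0,0,0,0,0,0,0,0,0,0,0,0,0,0,0,0,0,0,0,0,0,0,0,0,0,0,0,0,0,0], claw=91)

```text
t: 41.9
ee_pos: [0.4936, 0.3908, 0.1202]
tcp_rot: [0.0, 0.255, 0.967, 0.0]
ft_force: [-0.8, 0.5, 0.2]
width: 0.0899
grasp_force: 0.0
```

Call:
carry_out(plan=[0,0,-15,0,0,0,0,0,-40,0,0,0,0,0,-70,0,0,0,0,0,-100,0,0,0,0,0,-125,0,0,0,0,0,-125,0,0,0,30,-30,-125,0,0,0,65,-65,-125,0,0,0,100,-100,-125,0,0,0,130,-130,-125,0,0,0,130,-130,-125,0,0,0,130,-130,-125,0,0,0])

```text
t: 43.1
ee_pos: [0.3159, 0.3416, 0.2451]
tcp_rot: [0.0, 0.254, 0.967, 0.0]
ft_force: [1.6, 1.4, -0.0]
width: 0.0905
grasp_force: 0.0
```

```bash
python3 look.py; python3 - <<'E'
from h import *
from station import manip
i=manip.get_image("scene");t=manip.get_image("top")
a=ortho(t,.0)[0:460,0:460];b=cv2.cvtColor(i["pixels"][100:350,60:460],cv2.COLOR_RGB2BGR)
cv2.imwrite("pics/s9.png",np.hstack([cv2.resize(a,(320,320)),cv2.resize(b,(480,320))]))
c=cloud(t);h=cv2.cvtColor(t["pixels"],cv2.COLOR_RGB2HSV)
m=(np.hypot(c[...,0]-.4935,c[...,1]-.39)<.09)&(h[...,0]>4)&(h[...,0]<20)&(c[...,2]>.11)&(h[...,2]>160)
q=c[m];print(len(q),cv2.minAreaRect((q[:,:2]*1000).astype(np.float32)) if len(q)>9 else '',np.median(q[:,2]) if len(q) else '')
z=c[...,2]
for n,x,y,zz in [('jar',.434,.0785,.06),('can',.658,-.042,.065),('pail',.653,.391,.065)]:
    k=c[(np.hypot(c[...,0]-x,c[...,1]-y)<.065)&(z>zz)&(z<.1)]
    if len(k): print(n,len(k),((k.max(0)+k.min(0))/2).round(3))
E
```

```text
43.1 [0.31586563 0.34161998 0.24513975] -119.45294601782845
scene 52 [169. 271.] [ 0.48  -0.331  0.024] tray [ 0.017 -0.045]
scene 113 [163. 298.] [ 0.541 -0.375  0.024] tray [0.049 0.024]
scene 51 [198. 289.] [ 0.57  -0.292  0.023] tray [-0.039  0.036]
top 55 [372. 207.] [ 0.569 -0.291  0.024] tray [-0.039  0.035]
top 107 [397. 216.] [ 0.539 -0.372  0.025] tray [0.046 0.021]
top 54 [385. 234.] [ 0.48  -0.331  0.025] tray [ 0.017 -0.045]
0  
jar 156 [0.434 0.078 0.07 ]
can 178 [ 0.66  -0.043  0.076]
pail 175 [0.649 0.385 0.076]
```

View pics/s9.png

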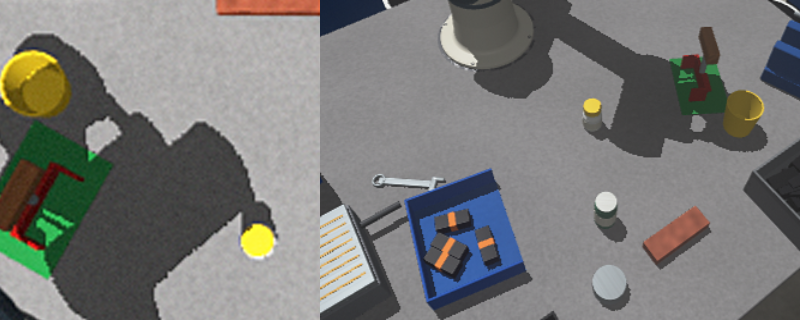

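The pusher stands upright on its pad, all four bars lie in the tray, and the bystanders haven't moved. Handing in.

```bash
python3 -c "
from station import manip
print(manip.hand_in())"
```

```text
the job is handed in; nothing more can be done
None
```

I swept all four bars into the tray, stood the pusher back upright on its pad, let go, and handed the job in at about 43 s; the jar, can and pail measured unmoved and the rest looked undisturbed, but the hand-in returned no verdict.

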